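Pack the full canister in the shipping fixture

ROBOT

A 6-joint arm with a two-finger parallel gripper is mounted at the origin on the work surface. World frame = base frame: x ahead of the robot, y to its left, z up, the work surface at z = 0. Lengths are in mm, angles in rad, forces in N, time in s.
With the tool pointing down it reaches from about 375 to 900 mm from the base axis. Payload 3.1 kg.
Tool frame: the origin (TCP) lies on the centre line of the jaws, within the pads' length; the fingertips stand 17 mm ahead of it and the grasp point (between the pads) lies 2 mm behind it; z points along the fingers, y is the direction in which the jaws open and shut (so a half turn about z gives the same grasp; the last joint's range is limited). The gripper opens to 87 mm and grips with 3 to 60 N. Pads are 19 mm wide; open, the fingers measure 117 mm over their backs; the gripper's body (75 mm by 190 mm) begins 51 mm behind the grasp point.
Start: joints at [-1.399, 0.527, 1.433, -0, 1.181, -0.178], TCP at [214.215, -587.119, 239.548] pointing down, gripper open.
Joint ranges: [-3.08, 3.08], [-0.75, 2.2], [0.22, 2.44], [-1.43, 4.57], [0, 2.65], [-2.85, 2.85]. Speed limits (rad/s): [2.79, 2.79, 3.14, 3.14, 3.14, 3.14].

INTERFACE

Orientations are given as a unit quaternion [x, y, z, w].
In Python, from plant import bot gives the robot as it stands.
- The arm moves only by the tool move_arm, never from a script. Its argument "commands" is a list of rows, each a list of 3 entries, a list of its own where there are three numbers: the opening, from 0 (shut) to 1 (fully open), then the shift along the tool's x, y, z in mm, then the turn, a rotation vector about the tool's x, y, z in rad. A call has 1 to 5 rows; each row shifts and turns the commanded pose from where the row before left it, along the tool's axes as they then stand; what a row does not reach is not made up. A row lasts 1/10 s, in which the tool goes at most 50 mm and 8.59 degrees, less where a joint would pass 70% of its speed; a pose out of reach is approached as far as the arm can. A call with a gripper value outside its range is refused whole. The fingers move at their own pace and stop on an object; "squeeze" is the grip in N (left out, the last holds). Time passes only in rows, so rows that do not move let the fingers close. It gives the time, the measured TCP pose, the force and the opening at its end, in the units of the state.
- bot.get_state(): the state, without advancing time (a new reading comes with each control period).
- bot.read_camera(name): name is "scene" or "side" or "wrist"; returns a dict with "img" (384x512x3 uint8, red, green, blue), "depth" (384x512 float32, mm along the optical axis (not along the pixel's ray), 0 where there is no reading), "fx", "fy", "cx", "cy" (pixels), "R" (3x3) and "t" (3): a world point X has camera coordinates R X + t. Camera axes: x right, y down, z forward; pixel columns grow to the right and rows downward; lengths in mm; the calibration is good to about 2 mm. A picture is of the moment at which its call begins.
- bot.close_job(): hands the job in, once; it reports no verdict.
The state is a dict: "clock": time; "joint_positions": joint angles; "joint_velocities": joint speeds; "tau": joint torques, N m; "tcp_pos": TCP position; "ee_rot": TCP orientation; "wrist_force": force on the tool from outside, world axes, zero at the start; "torque": the same for the moment, N m; "grip_width": finger opening in mm.
Only numpy, scipy, OpenCV 4.12 (cv2) and the standard library are available. Lean on these libraries where they do the work, as an engineer would, in place of code of your own. Each camera call takes 0.05 s, during which the arm holds its last target.

TASK

Only one of the three identical green canisters is full of steel balls: find it by lifting them, stand it upright in the orange pocket of the grey fixture and leave the two empty ones standing on the bench, clear of the fixture. Then take the cover plate by its red grip and, keeping it level, lower it gently over both pins until it lies flat on the two columns. Set everything down gently without dropping it, never tip a canister over, and leave the V-block and the setting ring where they are.

Things in the scene. Friction and masses are not known exactly. Their poses are not given: they have to be found in the camera images.
- canister_a: closed upright cylindrical canister, green body with a thin yellow band and grey lid, 50 mm diameter, 70 mm high over all; the three look identical. Origin at the centre of its underside, z up. Exactly one of the three (it changes from run to run) is full of steel balls and weighs 450 to 680 g; the other two are empty and weigh 110 to 190 g. Which one is full can only be felt by lifting. It stands on the bench
- canister_b: closed upright cylindrical canister, green body with a thin yellow band and grey lid, 50 mm diameter, 70 mm high over all; the three look identical. Origin at the centre of its underside, z up. Exactly one of the three (it changes from run to run) is full of steel balls and weighs 450 to 680 g; the other two are empty and weigh 110 to 190 g. Which one is full can only be felt by lifting. It stands on the bench
- canister_c: closed upright cylindrical canister, green body with a thin yellow band and grey lid, 50 mm diameter, 70 mm high over all; the three look identical. Origin at the centre of its underside, z up. Exactly one of the three (it changes from run to run) is full of steel balls and weighs 450 to 680 g; the other two are empty and weigh 110 to 190 g. Which one is full can only be felt by lifting. It stands on the bench
- fixture: grey base plate fixed to the bench, 90 mm (its x) by 220 mm (its y), 12 mm thick, with a square orange-rimmed pocket in the middle and a dark steel column with a bright locating pin near each end of y. Origin at the centre of its underside on the bench, z up. It does not move
- pocket (a point): centre of the pocket floor on the fixture, 12 mm above the bench; the pocket is 57 mm square inside, its rim 5 mm wide and 6 mm high. Axes as the fixture's. A canister standing in it tops out 4 mm below the column tops
- shoulder_0 (a point): top face of a fixture column (24 mm diameter), on the axis of its locating pin, 86 mm above the bench; the pin (10 mm diameter, top 8 mm tapered to 4 mm) rises 22 mm above this point. It lies at -85 mm along the fixture's y
- shoulder_1 (a point): top face of a fixture column (24 mm diameter), on the axis of its locating pin, 86 mm above the bench; the pin (10 mm diameter, top 8 mm tapered to 4 mm) rises 22 mm above this point. It lies at +85 mm along the fixture's y
- cover: loose aluminium cover plate, 60 mm (its x) by 205 mm (its y) by 10 mm thick, 320 g, with a red grip block on the middle of its top: 18 mm wide (x), 60 mm long (y), 40 mm high, so its top is 50 mm above the underside. Balanced about its middle. Origin at the centre of its underside, z up. It starts lying flat on the bench, grip up, and fits the fixture either way round
- hole_0 (a point): centre of a 13 mm through hole at the underside of the cover, at -85 mm along the cover's y. Either hole fits either pin
- hole_1 (a point): centre of a 13 mm through hole at the underside of the cover, at +85 mm along the cover's y. Either hole fits either pin
- v_block: bystander: steel V-block, 50 x 45 x 34 mm, origin at the centre of its underside; leave it alone
- setting_ring: bystander: flat steel ring lying on the bench, 60 mm outside diameter, 18 mm high, origin at the centre of its underside; leave it alone
Not all that is in view belongs to the job. What is meant by the cover is not pink, and is the larger of those in its own colour.

How it is judged (in metres and radians):
On the way, in this order (a step that is already met when the one before it is completed fails the run):
1. a canister has been lifted clear of the bench (height (world z) of any of canister_a, canister_b, canister_c above 0.012 m), for 0.1 s.
2. the full canister stands released and upright in the pocket (((horizontal distance between canister_a and pocket below 0.007 m and z of canister_a in the frame of pocket below 0.003 m and angle between canister_a's own z axis and vertical below 0.06 rad and contact force between canister_a and fixture above 3.4 N and contact force between canister_a and the fingers below 0.1 N) or (horizontal distance between canister_b and pocket below 0.007 m and z of canister_b in the frame of pocket below 0.003 m and angle between canister_b's own z axis and vertical below 0.06 rad and contact force between canister_b and fixture above 3.4 N and contact force between canister_b and the fingers below 0.1 N) or (horizontal distance between canister_c and pocket below 0.007 m and z of canister_c in the frame of pocket below 0.003 m and angle between canister_c's own z axis and vertical below 0.06 rad and contact force between canister_c and fixture above 3.4 N and contact force between canister_c and the fingers below 0.1 N))), for 0.2 s.
3. the cover lies flat on both columns, with both pins through its holes (((distance between hole_0 and shoulder_0 below 0.004 m and distance between hole_1 and shoulder_1 below 0.004 m) or (distance between hole_0 and shoulder_1 below 0.004 m and distance between hole_1 and shoulder_0 below 0.004 m)) and angle between cover's own z axis and vertical below 0.03 rad), for 0.2 s.
At the end, for the whole second after the job is handed in: Full canister (over 3.4 N on the pocket floor) upright in the pocket within 7 mm of its centre; the two others upright on the bench, over 70 mm from it; cover flat on both columns, each hole within 4 mm of a column top centre, tilt under 0.03 rad; all at rest, canister tilts under 0.06 rad (all of step 3 and ((horizontal distance between canister_a and pocket below 0.007 m and z of canister_a in the frame of pocket below 0.003 m and angle between each of canister_a, canister_b, canister_c's own z axis and vertical below 0.06 rad and contact force between canister_a and fixture above 3.4 N and contact force between canister_a and the fingers below 0.1 N and linear speed of each of canister_a, canister_b, canister_c below 0.02 m/s and angular speed of each of canister_a, canister_b, canister_c below 0.2 rad/s and height (world z) of each of canister_b, canister_c below 0.004 m and horizontal distance between each of canister_b, canister_c and pocket above 0.07 m) or (horizontal distance between canister_b and pocket below 0.007 m and z of canister_b in the frame of pocket below 0.003 m and angle between each of canister_b, canister_a, canister_c's own z axis and vertical below 0.06 rad and contact force between canister_b and fixture above 3.4 N and contact force between canister_b and the fingers below 0.1 N and linear speed of each of canister_b, canister_a, canister_c below 0.02 m/s and angular speed of each of canister_b, canister_a, canister_c below 0.2 rad/s and height (world z) of each of canister_a, canister_c below 0.004 m and horizontal distance between each of canister_a, canister_c and pocket above 0.07 m) or (horizontal distance between canister_c and pocket below 0.007 m and z of canister_c in the frame of pocket below 0.003 m and angle between each of canister_c, canister_a, canister_b's own z axis and vertical below 0.06 rad and contact force between canister_c and fixture above 3.4 N and contact force between canister_c and the fingers below 0.1 N and linear speed of each of canister_c, canister_a, canister_b below 0.02 m/s and angular speed of each of canister_c, canister_a, canister_b below 0.2 rad/s and height (world z) of each of canister_a, canister_b below 0.004 m and horizontal distance between each of canister_a, canister_b and pocket above 0.07 m)) and linear speed of cover below 0.02 m/s and angular speed of cover below 0.2 rad/s); the robot touches nothing.
It fails at once if a canister is tipped over (more than 0.6 rad) (angle between any of canister_a, canister_b, canister_c's own z axis and vertical above 0.6 rad).
It fails at once if the cover is tilted by more than 0.3 rad (angle between cover's own z axis and vertical above 0.3 rad).
It fails at once if the cover strikes or is forced onto the fixture with more than 80 N (contact force between cover and fixture above 80 N).
It fails at once if the cover or a canister is dropped (moves faster than 0.4 m/s out of the fingers: a fall of 8 mm) ((linear speed of canister_a above 0.4 m/s and contact force between canister_a and the fingers below 0.1 N) or (linear speed of canister_b above 0.4 m/s and contact force between canister_b and the fingers below 0.1 N) or (linear speed of canister_c above 0.4 m/s and contact force between canister_c and the fingers below 0.1 N) or (linear speed of cover above 0.4 m/s and contact force between cover and the fingers below 0.1 N)).
It fails at once if the V-block or setting ring is shifted by more than 20 mm (distance of any of v_block, setting_ring from where it was at the start of the episode above 0.02 m).
It also fails if it takes over 72 s, if anything falls off the work surface, if the arm or the gripper's body presses on something with over 40 N, if the wrist force passes 120 N, or if a joint passes its speed limit or range.

## Working session

There is one attempt and no reset: what is moved stays moved. The work goes in short steps, Python scripts to look and compute and a tool call to move; the robot and the scene stay as the last step left them, time stands still between calls to the robot, and variables do not carry over. Pictures are saved under pics/ and viewed, and the job is handed in when it is done.

Besides the shell and the picture viewer there is one more tool, called as a command line: name --argument value ..., lists and objects as JSON in quotes. move_arm: Moves the arm, as the interface text tells. Its arguments: {"type":"object","properties":{"commands":{"type":"array","items":{"type":"array"}},"squeeze":{"type":"number"}},"required":["commands"]}

```bash
mkdir -p pics; ls; cat > h.py <<'E'
import numpy as np,cv2
from plant import bot
def snap(n,f):
    c=bot.read_camera(n); cv2.imwrite('pics/'+f+'.png',cv2.cvtColor(c['img'],cv2.COLOR_RGB2BGR)); np.savez('pics/'+f+'.npz',**c); return c
def ray(c,u,v,z):
    d=c['R'].T@np.array([(u-c['cx'])/c['fx'],(v-c['cy'])/c['fy'],1]); o=-c['R'].T@c['t']
    return o+d*(z-o[2])/d[2]
E
python3 - <<'E'
from h import *
for n in ['scene','side','wrist']:
    c=snap(n,n+'0'); print(n,-c['R'].T@c['t'],c['fx'])
s=bot.get_state(); print(s)
E
```

```text
pics
scene [1315.18806486 -391.7467768   904.19117054] 400.67633363426773
side [ 54.47436845 602.59957449 970.64715703] 365.9051540099936
wrist [ 288.63855887 -558.85776872  382.80521652] 301.6187965062742
{'clock': 0.15, 'joint_positions': array([-1.39950328e+00,  5.28248902e-01,  1.43360596e+00,  2.43871864e-05,
        1.18139461e+00, -1.78516535e-01]), 'joint_velocities': array([-0.00177991, -0.00164932, -0.00355918,  0.00106233,  0.00047006,
        0.00062232]), 'tau': array([ 1.04433657e-03, -4.40430844e+01, -1.76842940e+01,  6.33687037e-02,
        5.52221714e-02, -1.01354160e-04]), 'tcp_pos': array([ 214.1317464 , -586.60944077,  238.79933726]), 'ee_rot': array([ 9.84743580e-01,  1.74009755e-01,  1.42688129e-05, -8.28361124e-04]), 'wrist_force': array([ 0.35095595,  0.21005806, -0.21125245]), 'torque': array([0.02469197, 0.04041034, 0.00575475]), 'grip_width': 86.95112161180603}
```

View pics/scene0.png

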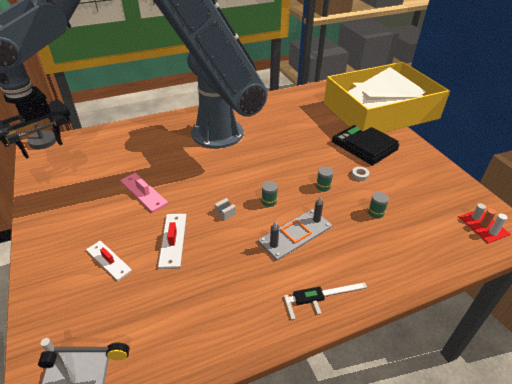

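View pics/side0.png

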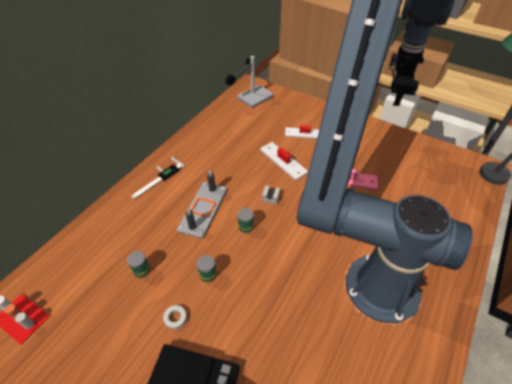

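View pics/wrist0.png

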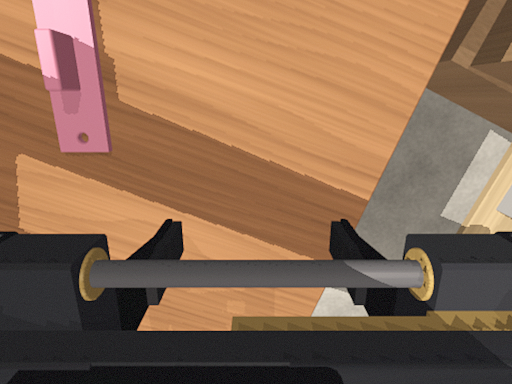

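The scene view shows the three canister lids near (269,185), (324,171) and (378,197), and the fixture at (296,232) with pins at (275,228) and (318,202). The larger white cover is at (173,240), the V-block at (225,209) and the ring at (360,173). Next I'll measure these.

```bash
cat > meas.py <<'E'
from h import *
def cloud(c):
    v,u=np.mgrid[0:384,0:512]; d=c['depth'].astype(float)
    P=np.stack([(u-c['cx'])/c['fx']*d,(v-c['cy'])/c['fy']*d,d],-1)-c['t']
    W=P@c['R']; W[d==0]=np.nan; return W
def near(c,W,lo,hi,area):
    m=((W[...,2]>lo)&(W[...,2]<hi)&(W[...,0]>330)&(W[...,0]<850)&(abs(W[...,1])<420)).astype(np.uint8)
    n,l,s,ce=cv2.connectedComponentsWithStats(m)
    for i in range(1,n):
        if s[i,4]>=area:
            p=W[l==i]; (cx,cy),r=cv2.minEnclosingCircle(p[:,:2].astype(np.float32))
            (a,b),wh,an=cv2.minAreaRect(p[:,:2].astype(np.float32))
            print(s[i,4],'px',ce[i].round(),'mean',p.mean(0).round(1),'circ',round(cx,1),round(cy,1),round(r,1),'rect',round(a,1),round(b,1),np.round(wh,1),round(an,1), 'col',c['img'][l==i].mean(0).round())
E
python3 - <<'E'
from meas import *
for n in ['scene','side']:
    c=np.load(f'pics/{n}0.npz'); c={k:c[k] for k in c}; W=cloud(c)
    print(n,'lids');near(c,W,64,76,20)
    print('pins');near(c,W,88,115,5)
    print('10-ish');near(c,W,6,15,60)
    print('grip');near(c,W,44,56,15)
E
python3 -c "
import cv2
a=cv2.imread('pics/scene0.png')[140:300,120:420]; cv2.imwrite('pics/crop1.png',cv2.resize(a,None,fx=2.6,fy=2.6))"
```

```text
scene lids
124 px [325. 171.] mean [455.  228.5  69.8] circ 451.5 230.9 27.1 rect 453.2 229.0 [48.7 48.2] 69.1 col [144. 136. 129.]
146 px [269. 186.] mean [452.8  26.2  69.2] circ 450.1 27.0 26.2 rect 451.1 27.1 [48.4 48.5] 35.8 col [147. 137. 130.]
163 px [380. 198.] mean [630.1 320.3  69.7] circ 629.0 321.3 26.1 rect 628.7 321.2 [47.8 50.1] 61.0 col [144. 135. 128.]
23 px [318. 208.] mean [599.1 120.3  69.5] circ 595.3 123.3 10.9 rect 599.1 121.5 [21.9  9.7] 64.1 col [59. 51. 47.]
22 px [274. 234.] mean [641.5 -43.6  68.8] circ 637.5 -41.4 10.4 rect 642.0 -42.3 [20.7 10.3] 78.6 col [53. 50. 49.]
pins
16 px [320. 200.] mean [593.8 123.7  99.3] circ 593.3 124.1 4.8 rect 594.6 123.7 [9.1 6.5] 62.5 col [131. 115. 103.]
21 px [275. 225.] mean [634.9 -41.1  97.4] circ 634.0 -39.3 6.0 rect 635.4 -40.8 [11.9  5.4] 42.7 col [128. 116. 105.]
10-ish
77 px [156. 206.] mean [ 341.3 -320.4    9.7] circ 339.1 -316.3 28.4 rect 337.8 -316.3 [25.3 54.9] 14.1 col [244. 147. 171.]
1295 px [295. 234.] mean [619.3  38.9  11.8] circ 611.0 41.9 117.8 rect 612.6 42.7 [ 93.1 222.9] 14.6 col [171. 160. 153.
[... 2093 characters left out ...]
284. 152.] mean [ 490.7 -301.3   49.8] circ 493.4 -302.2 29.2 rect 493.4 -302.5 [20.3 57.5] 73.9 col [203.  48.  39.]
16 px [211. 184.] mean [625.  -33.   50.1] circ 628.9 -36.4 10.6 rect 626.6 -33.0 [21.1 10.5] 33.8 col [62. 54. 51.]
20 px [191. 221.] mean [583.1 129.9  51.3] circ 587.1 127.5 11.2 rect 584.2 130.6 [22.3 10.7] 44.1 col [61. 59. 59.]
30 px [246. 222.] mean [437.5  41.7  50.1] circ 444.7 32.3 23.6 rect 439.6 40.0 [47.2 19.7] 33.6 col [52. 73. 54.]
45 px [140. 266.] mean [609.4 330.6  49.9] circ 622.7 323.3 24.5 rect 612.3 328.1 [49.  22.9] 65.2 col [47. 66. 49.]
41 px [207. 272.] mean [436.4 243.7  50.4] circ 445.1 234.6 24.0 rect 438.5 241.1 [48.  18.6] 45.4 col [52. 72. 55.]
```

View pics/crop1.png

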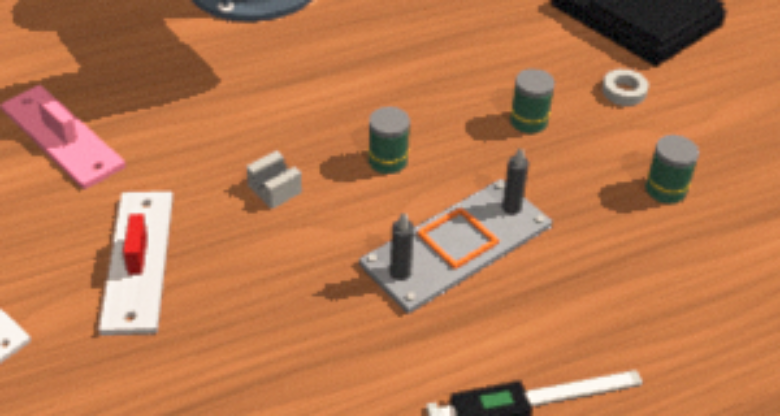

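Both views agree to within about 3 mm:

| Item | Position (mm) | Angle |
|---|---|---|
| Canister C1 | (449, 27) | – |
| Canister C2 | (451, 230.5) | – |
| Canister C3 | (627, 321) | – |
| Pocket | (612, 42.4) | fixture x at about 14.5° |
| Cover | (495, -304.4) | short axis at about 70° |

I'll start with the nearest canister, C1.

```bash
cat > plan.py <<'E'
import sys,math
from h import *
# usage: plan.py x y z psi_deg nrows [fromx fromy fromz frompsi]
a=[float(q) for q in sys.argv[1:]]
s=bot.get_state();q=s['ee_rot'];p=s['tcp_pos'];psi=math.degrees(2*math.atan2(q[1],q[0]))
print('t',s['clock'],'p',p.round(1),'psi',round(psi,2),'F',s['wrist_force'].round(2),'w',round(s['grip_width'],1))
if a:
    if len(a)>5: p=np.array(a[5:8]); psi=a[8]
    n=int(a[4]); d=(np.array(a[:3])-p)/n; dps=(a[3]-psi+180)%360-180
    print('turn/row',round(-math.radians(dps)/n,4),'total',round(dps,2))
    for i in range(n):
        f=math.radians(psi+dps*i/n)
        print([round(d[0]*math.cos(f)+d[1]*math.sin(f),1),round(d[0]*math.sin(f)-d[1]*math.cos(f),1),round(-d[2],1)])
E
python3 plan.py 449 27 170 104.5 15
```

```text
t 0.15 p [ 214.1 -586.6  238.8] psi 20.04 F [ 0.35  0.21 -0.21] w 87.0
turn/row -0.0983 total 84.46
[np.float64(28.7), np.float64(-33.1), np.float64(4.6)]
[np.float64(31.8), np.float64(-30.1), np.float64(4.6)]
[np.float64(34.6), np.float64(-26.8), np.float64(4.6)]
[np.float64(37.1), np.float64(-23.3), np.float64(4.6)]
[np.float64(39.2), np.float64(-19.5), np.float64(4.6)]
[np.float64(40.9), np.float64(-15.6), np.float64(4.6)]
[np.float64(42.3), np.float64(-11.5), np.float64(4.6)]
[np.float64(43.2), np.float64(-7.3), np.float64(4.6)]
[np.float64(43.7), np.float64(-3.0), np.float64(4.6)]
[np.float64(43.8), np.float64(1.3), np.float64(4.6)]
[np.float64(43.4), np.float64(5.6), np.float64(4.6)]
[np.float64(42.7), np.float64(9.8), np.float64(4.6)]
[np.float64(41.5), np.float64(13.9), np.float64(4.6)]
[np.float64(40.0), np.float64(17.9), np.float64(4.6)]
[np.float64(38.0), np.float64(21.8), np.float64(4.6)]
```

move_arm --commands '[[1,[28.7,-33.1,4.6],[0,0,-0.098]],[1,[31.8,-30.1,4.6],[0,0,-0.098]],[1,[34.6,-26.8,4.6],[0,0,-0.098]],[1,[37.1,-23.3,4.6],[0,0,-0.098]],[1,[39.2,-19.5,4.6],[0,0,-0.098]]]'

```text
clock: 0.65
tcp_pos: [292.8, -380.9, 216.3]
ee_rot: [0.912, 0.409, 0.0, -0.0]
wrist_force: [0.5, -0.1, -0.6]
grip_width: 86.9
```

move_arm --commands '[[1,[40.9,-15.6,4.6],[0,0,-0.098]],[1,[42.3,-11.5,4.6],[0,0,-0.098]],[1,[43.2,-7.3,4.6],[0,0,-0.098]],[1,[43.7,-3.0,4.6],[0,0,-0.098]],[1,[43.8,1.3,4.6],[0,0,-0.098]]]'

```text
clock: 1.15
tcp_pos: [371.6, -176.7, 193.4]
ee_rot: [0.786, 0.618, 0.0, 0.0]
wrist_force: [1.0, 0.2, 0.2]
grip_width: 86.8
```

move_arm --commands '[[1,[43.4,5.6,4.6],[0,0,-0.098]],[1,[42.7,9.8,4.6],[0,0,-0.098]],[1,[41.5,13.9,4.6],[0,0,-0.098]],[1,[40,17.9,4.6],[0,0,-0.098]],[1,[38,21.8,4.6],[0,0,-0.098]]]'

```text
clock: 1.65
tcp_pos: [450.6, 27.8, 170.4]
ee_rot: [0.612, 0.791, -0.0, 0.0]
wrist_force: [0.5, -0.6, 0.3]
grip_width: 87.0
```

move_arm --commands '[[1,[0,0,0],[0,0,0]],[1,[0,0,0],[0,0,0]]]'

```text
clock: 1.85
tcp_pos: [450.1, 26.9, 170.3]
ee_rot: [0.613, 0.79, -0.0, -0.0]
wrist_force: [-0.8, -0.5, 0.8]
grip_width: 87.0
```

```bash
python3 plan.py; python3 - <<'E'
from meas import *
c=snap('wrist','w1'); W=cloud(c)
print('lids');near(c,W,62,78,100)
print('fix');near(c,W,6,15,300)
E
```

```text
t 1.85 p [450.1  26.9 170.3] psi 104.41 F [-0.8  -0.47  0.77] w 87.0
lids
353 px [445. 119.] mean [579.1 124.3  70.4] circ 586.4 124.8 11.7 rect 581.4 123.7 [10.6 23.4] 12.9 col [54. 53. 52.]
2543 px [254. 190.] mean [447.2  28.8  68.8] circ 447.5 27.6 24.9 rect 447.5 27.8 [48.8 49.3] 42.1 col [149. 145. 142.]
fix
8101 px [403. 157.] mean [591.   81.3  11.1] circ 603.6 65.1 97.0 rect 604.6 60.3 [ 90.9 183.3] 14.2 col [161. 157. 155.]
2702 px [407. 199.] mean [612.   42.7  11.2] circ 611.3 42.7 39.2 rect 611.3 42.4 [55.8 56.4] 14.5 col [169. 161. 156.]
```

View pics/w1.png

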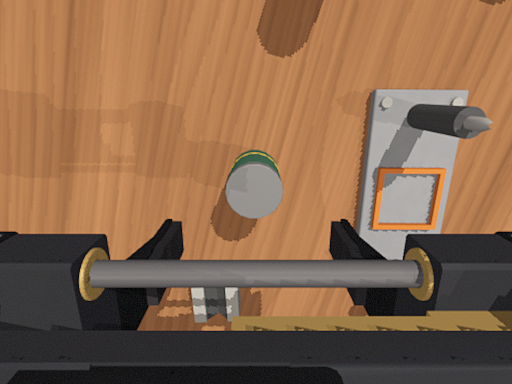

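The wrist view shows the C1 lid at (254,190), giving (447.5, 27.7). The pocket is at (407,199), giving (611.3, 42.4) at 14.5°, in line with the earlier values. I'll descend and grasp.

move_arm --commands '[[1,[1.2,-1.9,35],[0,0,0]],[1,[0,0,40],[0,0,0]],[1,[0,0,35],[0,0,0]],[1,[0,0,17],[0,0,0]],[0.5,[0,0,0],[0,0,0]]]' --squeeze 40

```text
clock: 2.4
tcp_pos: [446.5, 25.1, 41.7]
ee_rot: [0.615, 0.788, -0.001, -0.002]
wrist_force: [-0.8, 0.0, 0.3]
grip_width: 83.9
```

move_arm --commands '[[0.4,[0,0,0],[0,0,0]],[0.4,[0,0,0],[0,0,0]],[0.4,[0,0,0],[0,0,0]],[0.4,[0,0,0],[0,0,0]]]'

```text
clock: 2.8
tcp_pos: [448.7, 26.5, 44.5]
ee_rot: [0.614, 0.789, 0.0, 0.001]
wrist_force: [1.1, -0.4, 0.1]
grip_width: 54.9
```

move_arm --commands '[[0.4,[0,0,0],[0,0,0]],[0.4,[0,0,0],[0,0,0]],[0.4,[0,0,0],[0,0,0]]]'

```text
clock: 3.1
tcp_pos: [448.5, 26.7, 44.3]
ee_rot: [0.614, 0.79, 0.0, 0.001]
wrist_force: [-1.0, -0.7, 6.7]
grip_width: 49.1
```

```bash
python3 plan.py
```

```text
t 3.1 p [448.5  26.7  44.3] psi 104.28 F [-0.99 -0.66  6.68] w 49.1
```

move_arm --commands '[[0.4,[0,0,-8],[0,0,0]],[0.4,[0,0,-12],[0,0,0]],[0.4,[0,0,-10],[0,0,0]],[0.4,[0,0,0],[0,0,0]],[0.4,[0,0,0],[0,0,0]]]'

```text
clock: 3.6
tcp_pos: [448.2, 26.7, 73.9]
ee_rot: [0.614, 0.789, 0.0, 0.0]
wrist_force: [-0.3, 0.1, -2.3]
grip_width: 49.5
```

move_arm --commands '[[0.4,[0,0,0],[0,0,0]],[0.4,[0,0,0],[0,0,0]]]'

```text
clock: 3.8
tcp_pos: [447.8, 26.7, 73.2]
ee_rot: [0.614, 0.789, -0.0, -0.0]
wrist_force: [-0.9, 0.1, -1.8]
grip_width: 49.3
```

```bash
python3 plan.py
```

```text
t 3.8 p [447.8  26.7  73.2] psi 104.27 F [-0.95  0.09 -1.84] w 49.3
```

move_arm --commands '[[0.4,[0,0,0],[0,0,0]],[0.4,[0,0,12],[0,0,0]],[0.4,[0,0,12],[0,0,0]],[0.4,[0,0,4],[0,0,0]],[0.4,[0,0,1.5],[0,0,0]]]'

```text
clock: 4.3
tcp_pos: [447.5, 26.8, 44.2]
ee_rot: [0.614, 0.789, -0.0, -0.001]
wrist_force: [-2.1, 0.2, 20.2]
grip_width: 49.5
```

```bash
python3 plan.py
```

```text
t 4.3 p [447.5  26.8  44.2] psi 104.26 F [-2.13  0.23 20.22] w 49.5
```

move_arm --commands '[[0.4,[0,0,-0.5],[0,0,0]],[0.8,[0,0,0],[0,0,0]],[1,[0,0,0],[0,0,0]],[1,[0,0,0],[0,0,0]],[1,[0,0,0],[0,0,0]]]'

```text
clock: 4.8
tcp_pos: [448.2, 26.7, 44.6]
ee_rot: [0.614, 0.789, 0.0, 0.0]
wrist_force: [-0.0, -0.1, 0.6]
grip_width: 73.3
```

move_arm --commands '[[1,[0,0,-15],[0,0,0]],[1,[0,0,-35],[0,0,0]],[1,[0,0,-40],[0,0,0]],[1,[0,0,-40],[0,0,0]],[1,[0,0,0],[0,0,0]]]'

```text
clock: 5.3
tcp_pos: [451.2, 26.2, 178.9]
ee_rot: [0.614, 0.789, 0.003, 0.005]
wrist_force: [1.7, -0.5, -0.1]
grip_width: 86.9
```

```bash
python3 plan.py 450.5 230.5 170 104.3 5
```

```text
t 5.3 p [451.2  26.2 178.9] psi 104.28 F [ 1.68 -0.5  -0.08] w 86.9
turn/row -0.0001 total 0.02
[np.float64(39.6), np.float64(9.9), np.float64(1.8)]
[np.float64(39.6), np.float64(9.9), np.float64(1.8)]
[np.float64(39.6), np.float64(9.9), np.float64(1.8)]
[np.float64(39.6), np.float64(9.9), np.float64(1.8)]
[np.float64(39.6), np.float64(9.9), np.float64(1.8)]
```

move_arm --commands '[[1,[39.6,9.9,1],[0,0,0]],[1,[39.6,9.9,1],[0,0,0]],[1,[39.6,9.9,1],[0,0,0]],[1,[39.6,9.9,1],[0,0,0]],[1,[39.6,9.9,1],[0,0,0]]]'

```text
clock: 5.8
tcp_pos: [446.4, 232.2, 168.5]
ee_rot: [0.614, 0.789, -0.001, -0.0]
wrist_force: [0.4, -0.2, -0.4]
grip_width: 86.9
```

move_arm --commands '[[1,[0,0,0],[0,0,0]],[1,[0,0,0],[0,0,0]]]'

```text
clock: 6.0
tcp_pos: [446.3, 231.3, 168.6]
ee_rot: [0.613, 0.79, -0.001, -0.0]
wrist_force: [-0.1, -0.6, -0.0]
grip_width: 87.2
```

```bash
python3 plan.py; python3 - <<'E'
from meas import *
c=snap('wrist','w2'); W=cloud(c)
print('lids');near(c,W,62,78,100)
print('ring');near(c,W,15,21,200)
E
```

```text
t 6.0 p [446.3 231.3 168.6] psi 104.42 F [-0.14 -0.62 -0.01] w 87.2
lids
2511 px [490. 142.] mean [617.7 321.2  68.6] circ 624.2 322.8 25.2 rect 618.1 319.7 [36.1 49.4] 28.5 col [148. 144. 140.]
2564 px [259. 193.] mean [448.4 232.4  68.8] circ 449.0 231.0 25.1 rect 448.7 231.2 [49.2 49.2] 4.4 col [153. 148. 145.]
ring
1805 px [298.  27.] mean [447.2 373.8  17. ] circ 445.1 382.0 29.7 rect 447.5 374.3 [58.6 42.5] 14.9 col [204. 199. 190.]
```

View pics/w2.png

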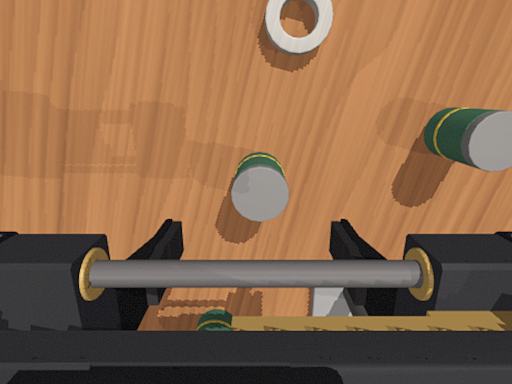

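The C2 lid at (259,193) gives (449, 231). The ring at (298,27) is well clear. I'll descend.

move_arm --commands '[[1,[-1,2.5,35],[0,0,0]],[1,[0,0,40],[0,0,0]],[1,[0,0,35],[0,0,0]],[0.8,[0,0,14],[0,0,0]],[0.5,[0,0,0],[0,0,0]]]'

```text
clock: 6.55
tcp_pos: [448.4, 228.2, 43.3]
ee_rot: [0.615, 0.789, -0.002, -0.002]
wrist_force: [0.2, -0.2, -0.6]
grip_width: 77.7
```

move_arm --commands '[[0.4,[0,0,0],[0,0,0]],[0.4,[0,0,0],[0,0,0]],[0.4,[0,0,0],[0,0,0]],[0.4,[0,0,0],[0,0,0]],[0.4,[0,0,0],[0,0,0]]]'

```text
clock: 7.05
tcp_pos: [450.5, 230.5, 46.6]
ee_rot: [0.614, 0.79, 0.001, 0.001]
wrist_force: [-0.3, -1.3, 6.1]
grip_width: 49.8
```

move_arm --commands '[[0.4,[0,0,0],[0,0,0]],[0.4,[0,0,-8],[0,0,0]],[0.4,[0,0,-12],[0,0,0]],[0.4,[0,0,-10],[0,0,0]],[0.4,[0,0,0],[0,0,0]]]'

```text
clock: 7.55
tcp_pos: [451.0, 230.8, 77.2]
ee_rot: [0.614, 0.79, 0.001, 0.001]
wrist_force: [0.1, -0.0, -1.6]
grip_width: 49.8
```

move_arm --commands '[[0.4,[0,0,0],[0,0,0]],[0.4,[0,0,0],[0,0,0]]]'

```text
clock: 7.75
tcp_pos: [449.7, 230.4, 75.4]
ee_rot: [0.614, 0.789, -0.0, -0.0]
wrist_force: [0.5, 0.4, -2.0]
grip_width: 49.8
```

move_arm --commands '[[0.4,[0,0,0],[0,0,0]]]'

```text
clock: 7.85
tcp_pos: [449.6, 230.4, 75.2]
ee_rot: [0.614, 0.789, -0.0, -0.0]
wrist_force: [0.7, -0.2, -2.2]
grip_width: 49.9
```

About 2 N again, so C2 is empty too and C3 should be the full one. I'll put this one back.

move_arm --commands '[[0.4,[0,0,12],[0,0,0]],[0.4,[0,0,12],[0,0,0]],[0.4,[0,0,4],[0,0,0]],[0.4,[0,0,1],[0,0,0]],[0.4,[0,0,0],[0,0,0]]]'

```text
clock: 8.35
tcp_pos: [448.8, 230.1, 46.7]
ee_rot: [0.614, 0.789, -0.001, -0.001]
wrist_force: [-2.3, -0.3, 8.2]
grip_width: 49.8
```

```bash
python3 plan.py
```

```text
t 8.35 p [448.8 230.1  46.7] psi 104.28 F [-2.31 -0.31  8.22] w 49.8
```

move_arm --commands '[[0.5,[0,0,0],[0,0,0]],[0.8,[0,0,0],[0,0,0]],[1,[0,0,0],[0,0,0]],[1,[0,0,0],[0,0,0]],[1,[0,0,-8],[0,0,0]]]'

```text
clock: 8.85
tcp_pos: [449.3, 230.2, 53.7]
ee_rot: [0.614, 0.789, -0.001, -0.001]
wrist_force: [0.2, -0.6, -0.3]
grip_width: 74.6
```

move_arm --commands '[[1,[0,0,-30],[0,0,0]],[1,[0,0,-40],[0,0,0]],[1,[0,0,-40],[0,0,0]],[1,[0,0,0],[0,0,0]],[1,[0,0,0],[0,0,0]]]'

```text
clock: 9.35
tcp_pos: [450.4, 230.6, 165.7]
ee_rot: [0.614, 0.789, 0.001, 0.001]
wrist_force: [-0.3, 0.2, -0.0]
grip_width: 86.7
```

```bash
python3 plan.py 626 321.5 165 104.4 5
```

```text
t 9.35 p [450.4 230.6 165.7] psi 104.27 F [-0.31  0.17 -0.03] w 86.7
turn/row -0.0005 total 0.13
[np.float64(9.0), np.float64(38.5), np.float64(0.1)]
[np.float64(8.9), np.float64(38.5), np.float64(0.1)]
[np.float64(8.9), np.float64(38.5), np.float64(0.1)]
[np.float64(8.9), np.float64(38.5), np.float64(0.1)]
[np.float64(8.9), np.float64(38.5), np.float64(0.1)]
```

move_arm --commands '[[1,[9,38.5,0],[0,0,0]],[1,[9,38.5,0],[0,0,0]],[1,[9,38.5,0],[0,0,0]],[1,[9,38.5,0],[0,0,-0.003]],[1,[9,38.5,0],[0,0,0]]]'

```text
clock: 9.85
tcp_pos: [625.3, 321.8, 161.8]
ee_rot: [0.613, 0.79, -0.002, -0.001]
wrist_force: [0.6, 0.3, -0.5]
grip_width: 86.9
```

move_arm --commands '[[1,[0,0,0],[0,0,0]],[1,[0,0,0],[0,0,0]]]'

```text
clock: 10.05
tcp_pos: [624.1, 321.1, 161.6]
ee_rot: [0.613, 0.79, -0.002, -0.001]
wrist_force: [-0.1, -0.3, -1.1]
grip_width: 86.9
```

```bash
python3 plan.py; python3 - <<'E'
from meas import *
c=snap('wrist','w3'); W=cloud(c)
print('lids');near(c,W,62,78,100)
E
```

```text
t 10.05 p [624.1 321.1 161.6] psi 104.44 F [-0.14 -0.31 -1.12] w 86.9
lids
2703 px [258. 193.] mean [624.5 324.3  68.8] circ 625.0 323.1 24.9 rect 624.7 323.1 [48.9 49.1] 0.6 col [150. 146. 142.]
799 px [ 37. 225.] mean [447.5 247.8  67.9] circ 447.0 240.5 22.5 rect 445.8 247.5 [45.  16.3] 9.9 col [145. 141. 138.]
```

View pics/w3.png

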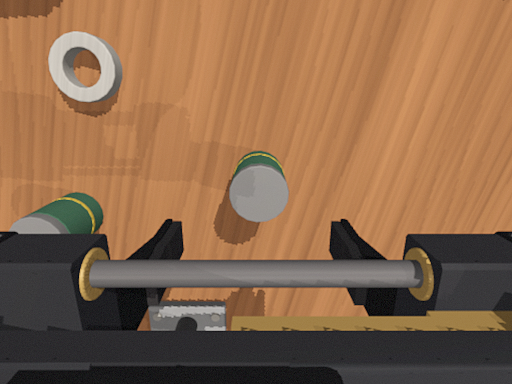

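The C3 lid at (258,193) gives (625, 323). I'll descend.

move_arm --commands '[[1,[1.7,1.4,35],[0,0,0]],[1,[0,0,40],[0,0,0]],[1,[0,0,28],[0,0,0]],[0.8,[0,0,13],[0,0,0]],[0.7,[0,0,0],[0,0,0]]]' --squeeze 45

```text
clock: 10.6
tcp_pos: [623.5, 322.5, 46.1]
ee_rot: [0.613, 0.79, -0.003, -0.002]
wrist_force: [-0.9, 0.3, -0.1]
grip_width: 77.8
```

move_arm --commands '[[0.4,[0,0,0],[0,0,0]],[0.4,[0,0,0],[0,0,0]],[0.4,[0,0,0],[0,0,0]],[0.4,[0,0,0],[0,0,0]],[0.4,[0,0,0],[0,0,0]]]'

```text
clock: 11.1
tcp_pos: [625.8, 323.5, 50.2]
ee_rot: [0.613, 0.79, -0.0, -0.0]
wrist_force: [-3.3, -0.6, 5.6]
grip_width: 49.2
```

move_arm --commands '[[0.4,[0,0,0],[0,0,0]],[0.4,[0,0,-8],[0,0,0]],[0.4,[0,0,-12],[0,0,0]],[0.4,[0,0,-10],[0,0,0]],[0.4,[0,0,0],[0,0,0]]]'

```text
clock: 11.6
tcp_pos: [627.8, 324.1, 80.7]
ee_rot: [0.613, 0.79, 0.002, 0.001]
wrist_force: [-0.0, 0.3, -5.5]
grip_width: 48.9
```

move_arm --commands '[[0.4,[0,0,0],[0,0,0]],[0.4,[0,0,0],[0,0,0]]]'

```text
clock: 11.8
tcp_pos: [625.8, 323.4, 78.0]
ee_rot: [0.613, 0.79, -0.001, -0.0]
wrist_force: [-0.3, 0.1, -6.2]
grip_width: 48.5
```

```bash
python3 plan.py
```

```text
t 11.8 p [625.8 323.4  78. ] psi 104.44 F [-0.3   0.06 -6.16] w 48.5
```

About 6.1 N, so this is the full canister. I'll raise it and carry it over the pocket.

move_arm --commands '[[0.4,[0,0,-20],[0,0,0]],[0.4,[0,0,-30],[0,0,0]],[0.4,[0,0,-30],[0,0,0]],[0.4,[0,0,-22],[0,0,0]],[0.4,[0,0,0],[0,0,0]]]'

```text
clock: 12.3
tcp_pos: [628.6, 324.4, 184.3]
ee_rot: [0.613, 0.79, 0.003, 0.002]
wrist_force: [1.0, 0.1, -6.2]
grip_width: 49.1
```

```bash
python3 plan.py 611.3 42.4 180 104.4 8
```

```text
t 12.3 p [628.6 324.4 184.3] psi 104.44 F [ 0.97  0.08 -6.2 ] w 49.1
turn/row 0.0001 total -0.04
[np.float64(-33.6), np.float64(-10.9), np.float64(0.5)]
[np.float64(-33.6), np.float64(-10.9), np.float64(0.5)]
[np.float64(-33.6), np.float64(-10.9), np.float64(0.5)]
[np.float64(-33.6), np.float64(-10.9), np.float64(0.5)]
[np.float64(-33.6), np.float64(-10.9), np.float64(0.5)]
[np.float64(-33.6), np.float64(-10.9), np.float64(0.5)]
[np.float64(-33.6), np.float64(-10.9), np.float64(0.5)]
[np.float64(-33.6), np.float64(-10.9), np.float64(0.5)]
```

move_arm --commands '[[0.4,[-20,-6.5,0],[0,0,0]],[0.4,[-36,-11.5,0],[0,0,0]],[0.4,[-36,-11.5,0],[0,0,0]],[0.4,[-36,-11.5,0],[0,0,0]],[0.4,[-36,-11.5,0],[0,0,0]]]'

```text
clock: 12.8
tcp_pos: [614.8, 150.2, 178.3]
ee_rot: [0.612, 0.79, -0.001, -0.001]
wrist_force: [-0.4, -0.0, -5.4]
grip_width: 49.2
```

move_arm --commands '[[0.4,[-36,-11.5,0],[0,0,0]],[0.4,[-36,-11.5,0],[0,0,0]],[0.4,[-32,-11.5,0],[0,0,0]],[0.4,[0,0,0],[0,0,0]],[0.4,[0,0,0],[0,0,0]]]'

```text
clock: 13.3
tcp_pos: [607.9, 41.5, 178.9]
ee_rot: [0.614, 0.79, -0.001, -0.001]
wrist_force: [-1.1, -0.5, -6.3]
grip_width: 48.9
```

move_arm --commands '[[0.4,[0,0,0],[0,0,0]],[0.4,[0,0,0],[0,0,0]]]'

```text
clock: 13.5
tcp_pos: [608.5, 43.6, 179.9]
ee_rot: [0.612, 0.791, -0.0, -0.001]
wrist_force: [0.0, 1.1, -5.5]
grip_width: 48.6
```

```bash
python3 plan.py 611.3 42.4 180 104.4 1;  python3 - <<'E'
from meas import *
c=snap('wrist','w4'); W=cloud(c)
near(c,W,130,240,300)
for n in ['scene','side']:
    c=snap(n,n+'4')
    near(c,cloud(c),190,208,60)
    near(c,cloud(c),50,60,20)
    near(c,cloud(c),92,110,6)
E
```

```text
t 13.5 p [608.5  43.6 179.9] psi 104.52 F [ 0.    1.1  -5.52] w 48.6
turn/row 0.0022 total -0.12
[np.float64(-1.8), np.float64(2.4), np.float64(-0.1)]
7686 px [256. 231.] mean [604.   58.8 184.6] circ 605.3 54.9 37.9 rect 604.8 57.0 [75.9 22.4] 13.1 col [ 95. 103.  92.]
573 px [ 12. 246.] mean [523.   56.2 235.9] circ 522.3 54.7 6.2 rect 522.0 54.4 [ 6.2 11.9] 14.1 col [22. 21. 23.]
572 px [499. 246.] mean [676.3  96.  235.8] circ 677.7 95.3 5.9 rect 676.7 95.3 [11.6  6. ] 86.7 col [26. 23. 23.]
529 px [125. 238.] mean [559.   69.7 238.2] circ 557.9 65.6 15.1 rect 558.1 69.7 [ 9.  30.2] 88.2 col [50. 47. 48.]
522 px [386. 238.] mean [638.2  90.3 238.2] circ 640.8 87.4 14.9 rect 639.0 90.5 [29.8  9.1] 30.8 col [53. 49. 49.]
860 px [ 28. 309.] mean [529.4  32.8 236.2] circ 529.6 32.3 11.8 rect 529.4 32.3 [ 2.5 23.6] 13.9 col [15. 15. 16.]
886 px [183. 300.] mean [579.9  38.8 222.3] circ 578.6 40.8 15.0 rect 580.4 41.3 [ 5.5 30. ] 17.3 col [31. 30. 30.]
1883 px [255. 299.] mean [611.8  28.9 198.5] circ 610.3 34.4 22.6 rect 612.1 27.0 [45.1 17.7] 13.9 col [120. 115. 112.]
888 px [328. 30
[... 692 characters left out ...]
6 px [275. 224.] mean [634.8 -40.9  99.7] circ 634.7 -41.4 4.8 rect 634.3 -41.1 [8.7 5.5] 61.0 col [133. 117. 106.]
158 px [194. 170.] mean [606.5  53.3 199.7] circ 605.7 53.4 37.1 rect 605.7 51.3 [33.3 72.1] 89.8 col [101.  98.  96.]
30 px [245. 221.] mean [438.2  42.6  55.5] circ 444.8 31.8 23.5 rect 439.0 39.8 [47.1 19.7] 36.0 col [72. 90. 73.]
32 px [208. 270.] mean [435.3 241.9  55.1] circ 443.8 233.6 24.5 rect 436.1 238.5 [48.9 18.8] 57.3 col [75. 89. 73.]
12 px [210. 172.] mean [628.8 -38.2 100.6] circ 628.9 -38.5 3.8 rect 628.6 -37.8 [7.5 3.5] 23.2 col [118.  98.  86.]
14 px [188. 210.] mean [587.8 126.4 100.6] circ 589.3 125.0 4.8 rect 588.0 125.9 [9.4 4.9] 52.8 col [173. 149. 133.]
```

View pics/w4.png

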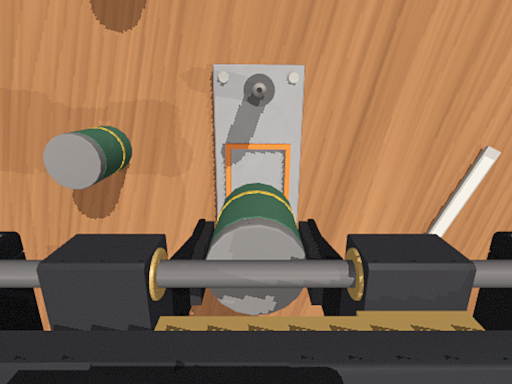

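View pics/scene4.png

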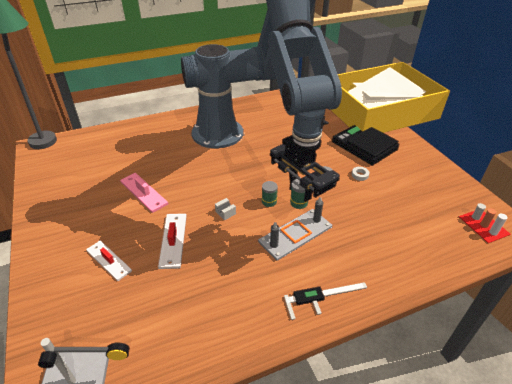

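```bash
python3 - <<'E'
from meas import *
c=np.load('pics/w4.npz'); c={k:c[k] for k in c}; W=cloud(c)
near(c,W,194,203,300)
m=(W[...,2]>194)&(W[...,2]<203)&(abs(W[...,0]-610)<45)&(abs(W[...,1]-42)<45)
p=W[m]; print(cv2.minEnclosingCircle(p[:,:2].astype(np.float32)),p.mean(0))
o=cv2.inRange(cv2.cvtColor(c['img'],cv2.COLOR_RGB2HSV),(5,170,150),(20,255,255))
o[:,:180]=0;o[:,320:]=0;v,u=np.nonzero(o[130:215]);v+=130
print(u.min(),u.max(),v.min(),v.max(),ray(c,226,145,18),ray(c,291,145,18),ray(c,258.5,145,18))
v,u=np.nonzero(o); P=np.array([ray(c,a,b,18) for a,b in zip(u,v)])
f=np.radians(104.45);x=np.array([np.cos(f),np.sin(f),0]);y=np.array([np.sin(f),-np.cos(f),0])
# inside the pocket frame centred on (611.3,42.4)
Q=P-[611.3,42.4,18]; a=Q@x;b=Q@y; k=(abs(a)<45)&(abs(b)<45); print('x far edge',np.percentile(a[k],99.5),'y',np.percentile(b[k],[.5,99.5]))
near(c,W,6,15,2000); near(c,W,84,115,50)
E
```

```text
2920 px [255. 243.] mean [604.2  57.9 198.3] circ 606.0 49.4 23.8 rect 603.5 58.2 [47.7 18.7] 15.7 col [149. 145. 142.]
1883 px [255. 299.] mean [611.8  28.9 198.5] circ 610.3 34.4 22.6 rect 612.1 27.0 [45.1 17.7] 13.9 col [120. 115. 112.]
((605.22900390625, 54.21503448486328), 36.9095458984375) [607.00749647  47.27746562 198.43253756]
226 289 144 199 [570.63515727  66.85221005  18.        ] [634.68061991  83.48398481  18.        ] [602.65829442  75.16820282  18.        ]
x far edge 34.95968894478428 y [-34.10533912  31.40878395]
7517 px [258. 118.] mean [595.5  99.3  11.1] circ 604.1 67.3 95.0 rect 603.1 67.6 [ 90.2 169.3] 14.0 col [177. 173. 171.]
795 px [258.  90.] mean [588.8 125.5  87.9] circ 588.8 125.4 12.0 rect 588.9 125.5 [23.5 23.1] 14.1 col [110. 107. 104.]
```

The wrist view shows pin 1 at (258,90) and the pocket rim's far edge at v=145. The lid is centred between the jaws at u=256. In tool axes the pocket is off by about x -0.5, y +2.2, which matches the direct estimate. I'll correct that and descend.

move_arm --commands '[[0.4,[-0.6,2.2,10],[0,0,0]],[0.4,[0,0,25],[0,0,0]],[0.4,[0,0,30],[0,0,0]],[0.4,[0,0,22],[0,0,0]],[0.4,[0,0,8],[0,0,0]]]'

```text
clock: 14.15
tcp_pos: [609.3, 42.8, 82.4]
ee_rot: [0.613, 0.79, -0.001, -0.002]
wrist_force: [-0.1, 0.0, -6.3]
grip_width: 48.9
```

move_arm --commands '[[0.4,[0,0,0],[0,0,0]],[0.4,[0,0,0],[0,0,0]],[0.4,[0,0,0],[0,0,0]]]'

```text
clock: 14.45
tcp_pos: [612.5, 42.2, 87.0]
ee_rot: [0.613, 0.79, 0.001, 0.001]
wrist_force: [0.2, -0.2, -5.5]
grip_width: 48.8
```

```bash
python3 plan.py; python3 - <<'E'
from meas import *
for n in ['wrist','scene','side']: c=snap(n,n+'5')
a=cv2.imread('pics/scene5.png')[170:270,240:350]; b=cv2.imread('pics/side5.png')[150:250,150:260]
cv2.imwrite('pics/crop5.png',cv2.resize(np.hstack([a,b]),None,fx=3.5,fy=3.5))
E
```

```text
t 14.45 p [612.5  42.2  87. ] psi 104.45 F [ 0.24 -0.18 -5.49] w 48.8
```

View pics/crop5.png

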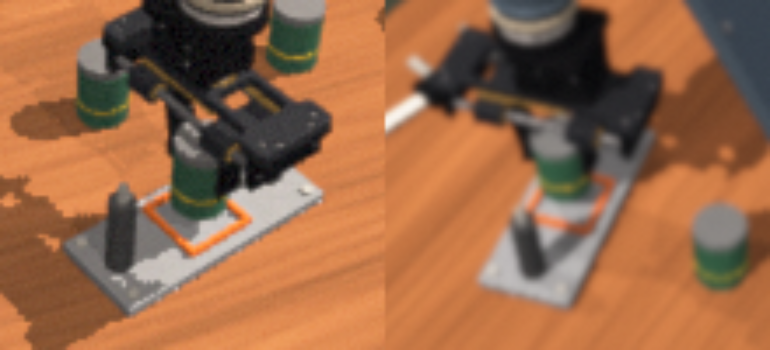

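View pics/wrist5.png

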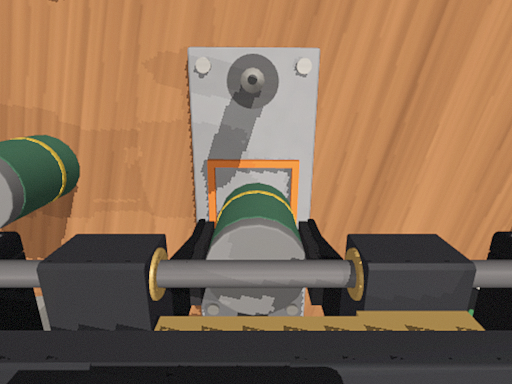

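```bash
python3 - <<'E'
from meas import *
c=np.load('pics/wrist5.npz'); c={k:c[k] for k in c}; W=cloud(c)
T=np.array([612.5,42.2,0]); f=np.radians(104.45);x=np.array([np.cos(f),np.sin(f),0]);y=np.array([np.sin(f),-np.cos(f),0])
o=cv2.inRange(cv2.cvtColor(c['img'],cv2.COLOR_RGB2HSV),(5,190,180),(20,255,255));o[:150]=0;o[225:]=0;o[:,:195]=0;o[:,315:]=0
v,u=np.nonzero(o);P=np.array([ray(c,a,b,18) for a,b in zip(u,v)])-T
print('rim x far',(P@x).max(),'y',np.percentile(P@y,[.5,99.5]),u.min(),u.max(),v.min())
m=(W[...,2]>84)&(W[...,2]<89)&(abs(W[...,0]-590)<30)&(abs(W[...,1]-125)<30)
p=W[m]; (a,b),r=cv2.minEnclosingCircle(p[:,:2].astype(np.float32)); q=np.array([a,b,0])-T; print('col',a,b,r,q@x,q@y)
m=(W[...,2]>100)&(W[...,2]<112)&(abs(W[...,0]-612)<60)&(abs(W[...,1]-42)<60)
p=(W[m]-T); p=p[(abs(p@x)<30)&(abs(p@y)<30)]; print('lid',len(p),p[:,2].mean(),np.percentile(p@x,[.5,99.5]),np.percentile(p@y,[.5,99.5]))
E
```

```text
rim x far 35.86233886347014 y [-35.05087095  30.41344334] 208 298 160
col 588.824951171875 125.43331146240234 12.005339622497559 86.50804397177053 -2.156479118747717
lid 5243 105.44872852358748 [-23.51419412  24.51363056] [-29.30457623  29.12412871]
```

move_arm --commands '[[0.4,[1.3,-1.6,4],[0,0,0]],[0.4,[0,0,6],[0,0,0]],[0.4,[0,0,4],[0,0,0]],[0.4,[0,0,3],[0,0,0]],[0.4,[0,0,0],[0,0,0]]]'

```text
clock: 15.1
tcp_pos: [608.8, 43.2, 67.7]
ee_rot: [0.613, 0.79, -0.0, -0.001]
wrist_force: [-0.2, 0.0, -4.4]
grip_width: 48.6
```

move_arm --commands '[[0.4,[0,0,2],[0,0,0]],[0.4,[0,0,2],[0,0,0]],[0.4,[0,0,1],[0,0,0]],[0.4,[0,0,0],[0,0,0]]]'

```text
clock: 15.5
tcp_pos: [609.2, 43.2, 63.4]
ee_rot: [0.613, 0.79, -0.0, -0.0]
wrist_force: [0.1, 0.2, -6.4]
grip_width: 48.9
```

move_arm --commands '[[0.4,[0,0.8,1],[0,0,0]],[0.4,[0,0,1],[0,0,0]],[0.4,[0,0,0],[0,0,0]]]'

```text
clock: 15.8
tcp_pos: [610.4, 43.3, 62.2]
ee_rot: [0.613, 0.79, 0.0, 0.0]
wrist_force: [-0.5, -0.2, -1.8]
grip_width: 49.0
```

move_arm --commands '[[0.4,[0,0,0.7],[0,0,0]],[0.4,[0,0,0],[0,0,0]]]'

```text
clock: 16.0
tcp_pos: [610.5, 43.3, 62.2]
ee_rot: [0.613, 0.79, 0.0, 0.001]
wrist_force: [-1.6, -0.5, 5.5]
grip_width: 49.1
```

```bash
python3 plan.py; python3 - <<'E'
from meas import *
for n in ['wrist','scene','side']: c=snap(n,n+'6')
a=cv2.imread('pics/scene6.png')[170:270,240:350]; b=cv2.imread('pics/side6.png')[150:250,150:260]
cv2.imwrite('pics/crop6.png',cv2.resize(np.hstack([a,b]),None,fx=3.5,fy=3.5))
E
```

```text
t 16.0 p [610.5  43.3  62.2] psi 104.44 F [-1.64 -0.53  5.53] w 49.1
```

View pics/crop6.png

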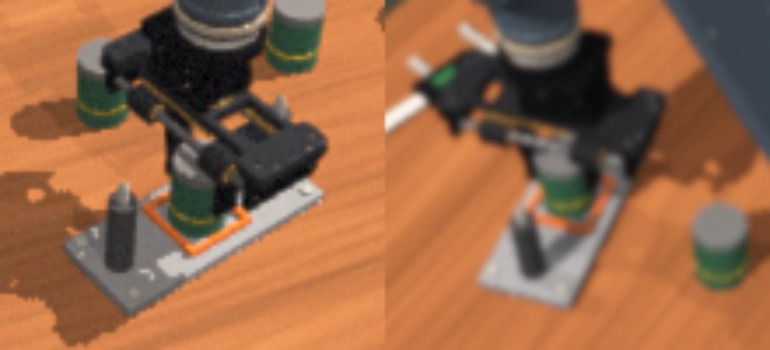

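View pics/wrist6.png

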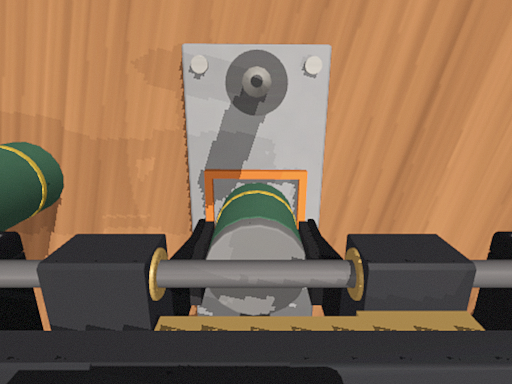

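Contact at TCP z 62.2 matches the 12 mm floor (on the rim it would be about 68). The rim (206–306) and the canister are both centred at u=256. I'll release.

move_arm --commands '[[0.5,[0,0,0],[0,0,0]],[0.7,[0,0,0],[0,0,0]],[1,[0,0,0],[0,0,0]],[1,[0,0,0],[0,0,0]],[1,[0,0,0],[0,0,0]]]'

```text
clock: 16.65
tcp_pos: [610.3, 43.3, 60.8]
ee_rot: [0.613, 0.79, 0.0, 0.0]
wrist_force: [-0.1, 0.1, 0.2]
grip_width: 73.0
```

move_arm --commands '[[1,[0,0,-15],[0,0,0]],[1,[0,0,-35],[0,0,0]],[1,[0,0,-45],[0,0,0]],[1,[0,0,-35],[0,0,0]],[1,[0,0,0],[0,0,0]]]'

```text
clock: 17.15
tcp_pos: [614.0, 43.1, 197.8]
ee_rot: [0.613, 0.79, 0.004, 0.006]
wrist_force: [0.7, 0.0, -0.2]
grip_width: 86.9
```

```bash
python3 plan.py; python3 - <<'E'
from meas import *
for n in ['wrist','scene','side']:
    c=snap(n,n+'7'); W=cloud(c); print(n)
    near(c,W,76,87,60)
    near(c,W,64,74,100)
E
```

```text
t 17.15 p [614.   43.1 197.8] psi 104.45 F [ 0.73  0.03 -0.16] w 86.9
wrist
593 px [250.  87.] mean [588.8 125.4  85.1] circ 588.8 125.3 12.0 rect 588.6 125.5 [23.5 23.1] 14.8 col [100.  97.  96.]
2255 px [250. 185.] mean [609.6  44.   80.9] circ 610.0 42.9 25.0 rect 609.8 43.4 [49.  48.8] 79.5 col [153. 149. 145.]
2394 px [ 74. 155.] mean [448.4  28.8  68.7] circ 447.5 27.7 25.4 rect 447.6 27.7 [49.5 49.3] 59.6 col [143. 139. 135.]
108 px [250. 254.] mean [628. -30.  69.] circ 629.8 -36.0 11.6 rect 629.4 -31.7 [23.1 10.1] 5.5 col [69. 67. 66.]
scene
184 px [297. 216.] mean [614.9  41.3  81.5] circ 612.6 43.2 26.0 rect 614.2 42.5 [48.2 48. ] 47.0 col [158. 149. 143.]
142 px [269. 186.] mean [452.7  25.9  69.4] circ 452.0 27.1 27.8 rect 451.0 26.7 [50.6 46.9] 6.2 col [146. 136. 129.]
side
158 px [200. 194.] mean [609.   44.   82.2] circ 610.8 43.2 25.7 rect 610.4 42.9 [47.3 49.2] 66.6 col [153. 147. 142.]
171 px [245. 214.] mean [446.8  28.9  70.3] circ 447.7 27.0 26.0 rect 447.0 27.8 [47.2 47.1] 17.7 col [143. 133. 126.]
228 px [206. 263.] mean [447.8 231.2  70.3] circ 448.9 230.9 25.6 rect 449.2 230.4 [48.1 48.8] 40.4 col [156. 147. 141.]
```

View pics/wrist7.png

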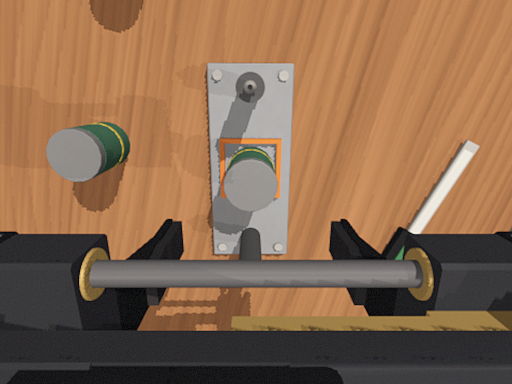

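The canister stands in the pocket: lid at z≈82 and centred at (610, 43), upright. Next is the cover.

```bash
python3 plan.py 495 -304.4 180 160 10 612 43.2 191 104.45
```

```text
t 17.3 p [609.5  43.4 191.1] psi 104.44 F [-0.04 -0.29 -0.43] w 86.8
turn/row -0.097 total 55.55
[np.float64(-30.7), np.float64(-20.0), np.float64(1.1)]
[np.float64(-28.7), np.float64(-22.9), np.float64(1.1)]
[np.float64(-26.3), np.float64(-25.6), np.float64(1.1)]
[np.float64(-23.7), np.float64(-28.0), np.float64(1.1)]
[np.float64(-20.9), np.float64(-30.1), np.float64(1.1)]
[np.float64(-17.9), np.float64(-32.0), np.float64(1.1)]
[np.float64(-14.7), np.float64(-33.6), np.float64(1.1)]
[np.float64(-11.4), np.float64(-34.9), np.float64(1.1)]
[np.float64(-7.9), np.float64(-35.8), np.float64(1.1)]
[np.float64(-4.4), np.float64(-36.4), np.float64(1.1)]
```

move_arm --commands '[[1,[-30.7,-20,1],[0,0,-0.097]],[1,[-28.7,-22.9,1],[0,0,-0.097]],[1,[-26.3,-25.6,1],[0,0,-0.097]],[1,[-23.7,-28,1],[0,0,-0.097]],[1,[-20.9,-30.1,1],[0,0,-0.097]]]'

```text
clock: 17.8
tcp_pos: [549.6, -131.1, 183.9]
ee_rot: [0.403, 0.915, 0.0, -0.002]
wrist_force: [0.4, -0.2, 0.5]
grip_width: 87.2
```

move_arm --commands '[[1,[-17.9,-32,1],[0,0,-0.097]],[1,[-14.7,-33.6,1],[0,0,-0.097]],[1,[-11.4,-34.9,1],[0,0,-0.097]],[1,[-7.9,-35.8,1],[0,0,-0.097]],[1,[-4.4,-36.4,1],[0,0,-0.097]]]'

```text
clock: 18.3
tcp_pos: [491.3, -304.6, 178.8]
ee_rot: [0.172, 0.985, 0.001, -0.002]
wrist_force: [0.6, -0.9, -0.7]
grip_width: 87.2
```

move_arm --commands '[[1,[0,0,0],[0,0,0]],[1,[0,0,0],[0,0,0]],[1,[0,0,0],[0,0,0]]]'

```text
clock: 18.6
tcp_pos: [492.4, -302.7, 179.7]
ee_rot: [0.174, 0.985, 0.001, -0.001]
wrist_force: [0.3, -0.3, -0.3]
grip_width: 87.2
```

```bash
python3 plan.py; python3 - <<'E'
from meas import *
c=snap('wrist','w8'); W=cloud(c); 
near(c,W,42,56,60)
near(c,W,6,14,500)
E
```

```text
t 18.6 p [ 492.4 -302.7  179.7] psi 160.01 F [ 0.3  -0.35 -0.33] w 87.2
1115 px [254. 182.] mean [ 491.1 -303.5   48.7] circ 492.7 -304.0 30.2 rect 492.7 -304.0 [18.  59.5] 70.4 col [200.  58.  54.]
1091 px [183.  30.] mean [ 338.6 -318.7    8.9] circ 331.9 -313.6 32.3 rect 332.1 -313.5 [25.5 60. ] 19.8 col [225. 150. 169.]
8931 px [254. 161.] mean [ 482.6 -300.4    9.1] circ 493.2 -304.3 106.1 rect 493.3 -304.3 [ 60.1 204.1] 70.0 col [214. 207. 201.]
1152 px [500. 200.] mean [613.5 -58.7  11. ] circ 619.4 -50.6 36.4 rect 617.8 -62.2 [32.8 72.3] 81.8 col [129. 127. 125.]
```

View pics/w8.png

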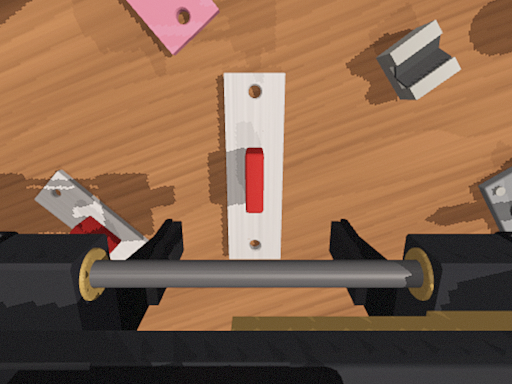

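The cover's grip at (254,182) gives (493, -304) at 70°, with the plate 60×204 as expected. I'll descend to the grip.

move_arm --commands '[[0.7,[-1,-1.1,35],[0,0,0]],[0.7,[0,0,40],[0,0,0]],[0.7,[0,0,40],[0,0,0]],[0.6,[0,0,20],[0,0,0]],[0.6,[0,0,6],[0,0,0]]]' --squeeze 50

```text
clock: 19.15
tcp_pos: [492.5, -302.8, 37.2]
ee_rot: [0.173, 0.985, 0.002, -0.002]
wrist_force: [-0.2, 0.9, -0.7]
grip_width: 56.3
```

move_arm --commands '[[0.6,[0,0,0],[0,0,0]],[0.6,[0,0,0],[0,0,0]],[0.6,[0,0,0],[0,0,0]]]'

```text
clock: 19.45
tcp_pos: [494.6, -306.1, 41.4]
ee_rot: [0.173, 0.985, -0.001, 0.001]
wrist_force: [-0.6, 0.5, 0.5]
grip_width: 52.5
```

```bash
python3 plan.py
```

```text
t 19.45 p [ 494.6 -306.1   41.4] psi 160.04 F [-0.63  0.54  0.51] w 52.5
```

move_arm --commands '[[0.6,[1,1,3],[0,0,0]],[0.6,[0,0,3],[0,0,0]],[0.6,[0,0,0],[0,0,0]],[0.6,[0,0,0],[0,0,0]]]'

```text
clock: 19.85
tcp_pos: [492.9, -304.3, 33.8]
ee_rot: [0.174, 0.985, 0.0, -0.0]
wrist_force: [-0.5, 0.9, 0.1]
grip_width: 52.4
```

```bash
python3 plan.py
```

```text
t 19.85 p [ 492.9 -304.3   33.8] psi 160.01 F [-0.46  0.86  0.1 ] w 52.4
```

move_arm --commands '[[0.15,[0,0,0],[0,0,0]],[0.15,[0,0,0],[0,0,0]],[0.15,[0,0,0],[0,0,0]],[0.15,[0,0,0],[0,0,0]],[0.15,[0,0,0],[0,0,0]]]'

```text
clock: 20.35
tcp_pos: [493.0, -304.3, 33.9]
ee_rot: [0.174, 0.985, -0.0, 0.0]
wrist_force: [0.1, 0.3, 1.0]
grip_width: 20.4
```

move_arm --commands '[[0.1,[0,0,0],[0,0,0]],[0.1,[0,0,0],[0,0,0]],[0.1,[0,0,0],[0,0,0]]]'

```text
clock: 20.65
tcp_pos: [492.9, -304.4, 33.9]
ee_rot: [0.174, 0.985, -0.0, 0.0]
wrist_force: [0.3, -0.3, -0.1]
grip_width: 17.3
```

```bash
python3 plan.py
```

```text
t 20.65 p [ 492.9 -304.4   33.9] psi 160.02 F [ 0.26 -0.32 -0.14] w 17.3
```

Gripped at 17.3 mm. I'll lift gently.

move_arm --commands '[[0.1,[0,0,-5],[0,0,0]],[0.1,[0,0,-15],[0,0,0]],[0.1,[0,0,-30],[0,0,0]],[0.1,[0,0,-35],[0,0,0]],[0.1,[0,0,-35],[0,0,0]]]'

```text
clock: 21.15
tcp_pos: [492.5, -303.8, 155.5]
ee_rot: [0.173, 0.985, 0.0, -0.0]
wrist_force: [-0.0, -0.8, -3.6]
grip_width: 17.2
```

move_arm --commands '[[0.1,[0,0,-28],[0,0,0]],[0.1,[0,0,0],[0,0,0]],[0.1,[0,0,0],[0,0,0]],[0.1,[0,0,0],[0,0,0]]]'

```text
clock: 21.55
tcp_pos: [491.8, -303.2, 180.4]
ee_rot: [0.174, 0.985, 0.001, -0.002]
wrist_force: [0.2, 0.1, -3.6]
grip_width: 17.5
```

```bash
python3 plan.py 610 43 181 104.4 12;python3 - <<'E'
from h import *
snap('scene','s9'); snap('wrist','w9')
E
```

```text
t 21.55 p [ 491.8 -303.2  180.4] psi 160.01 F [ 0.17  0.08 -3.65] w 17.5
turn/row 0.0809 total -55.61
[np.float64(0.6), np.float64(30.5), np.float64(-0.1)]
[np.float64(3.1), np.float64(30.3), np.float64(-0.1)]
[np.float64(5.5), np.float64(30.0), np.float64(-0.1)]
[np.float64(7.9), np.float64(29.4), np.float64(-0.1)]
[np.float64(10.3), np.float64(28.7), np.float64(-0.1)]
[np.float64(12.5), np.float64(27.8), np.float64(-0.1)]
[np.float64(14.8), np.float64(26.7), np.float64(-0.1)]
[np.float64(16.9), np.float64(25.4), np.float64(-0.1)]
[np.float64(18.9), np.float64(24.0), np.float64(-0.1)]
[np.float64(20.7), np.float64(22.4), np.float64(-0.1)]
[np.float64(22.5), np.float64(20.6), np.float64(-0.1)]
[np.float64(24.1), np.float64(18.7), np.float64(-0.1)]
```

View pics/s9.png

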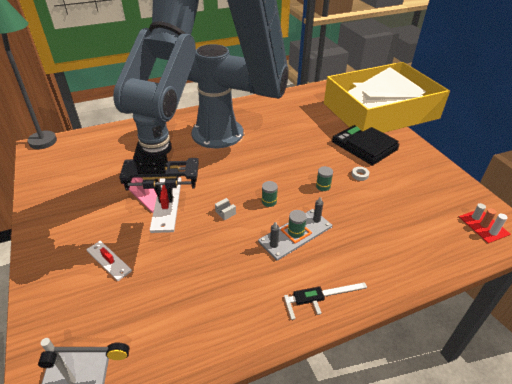

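View pics/w9.png

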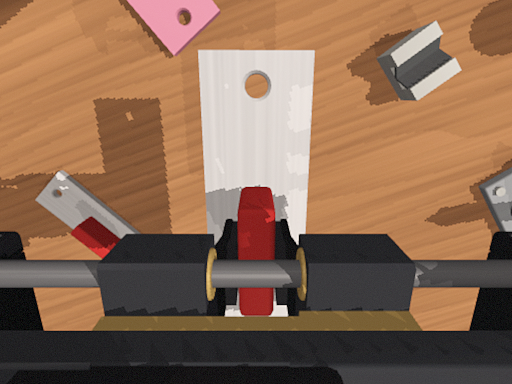

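The cover is held level, with the far hole at (257,85). I'll swing it to the fixture.

move_arm --commands '[[0.1,[0.6,30.5,0],[0,0,0.081]],[0.1,[3.1,30.3,0],[0,0,0.081]],[0.1,[5.5,30,0],[0,0,0.081]],[0.1,[7.9,29.4,0],[0,0,0.081]],[0.1,[10.3,28.7,0],[0,0,0.081]]]'

```text
clock: 22.15
tcp_pos: [541.7, -158.7, 180.3]
ee_rot: [0.37, 0.929, 0.0, -0.002]
wrist_force: [-0.4, -0.2, -3.6]
grip_width: 17.5
```

move_arm --commands '[[0.1,[12.5,27.8,0],[0,0,0.081]],[0.1,[14.8,26.7,0],[0,0,0.081]],[0.1,[16.9,25.4,0],[0,0,0.081]],[0.1,[18.9,24,0],[0,0,0.081]],[0.1,[20.7,22.4,0],[0,0,0.081]]]'

```text
clock: 22.65
tcp_pos: [591.1, -14.4, 180.2]
ee_rot: [0.549, 0.836, -0.001, -0.001]
wrist_force: [0.4, -0.9, -3.5]
grip_width: 17.7
```

move_arm --commands '[[0.1,[22.5,20.6,0],[0,0,0.081]],[0.1,[24.1,18.7,0],[0,0,0.08]],[0.1,[0,0,0],[0,0,0]],[0.1,[0,0,0],[0,0,0]],[0.1,[0,0,0],[0,0,0]]]'

```text
clock: 23.15
tcp_pos: [610.5, 41.3, 180.8]
ee_rot: [0.613, 0.79, -0.001, -0.001]
wrist_force: [-0.1, 0.7, -2.8]
grip_width: 17.8
```

move_arm --commands '[[0.1,[0,0,0],[0,0,0]],[0.1,[0,0,0],[0,0,0]],[0.1,[0,0,0],[0,0,0]]]'

```text
clock: 23.45
tcp_pos: [611.2, 41.2, 181.9]
ee_rot: [0.613, 0.79, -0.0, -0.0]
wrist_force: [-0.3, 0.1, -3.3]
grip_width: 17.7
```

```bash
python3 plan.py; python3 - <<'E'
from h import *
for n in ['wrist','scene','side']: snap(n,n+'10')
a=cv2.imread('pics/scene10.png')[150:270,230:360]; b=cv2.imread('pics/side10.png')[130:250,140:270]
cv2.imwrite('pics/crop10.png',cv2.resize(np.hstack([a,b]),None,fx=3,fy=3))
E
```

```text
t 23.45 p [611.2  41.2 181.9] psi 104.32 F [-0.27  0.11 -3.25] w 17.7
```

View pics/wrist10.png

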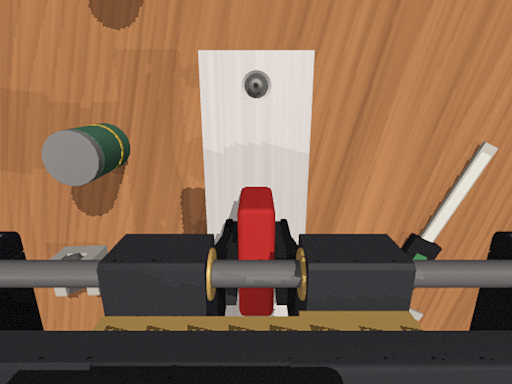

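View pics/crop10.png

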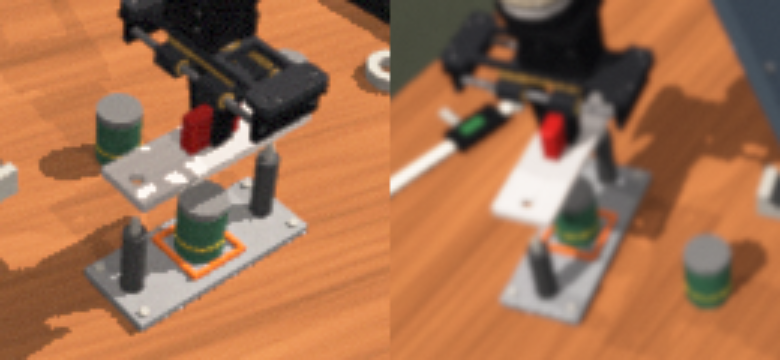

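```bash
python3 - <<'E'
from meas import *
c=np.load('pics/wrist7.npz'); c={k:c[k] for k in c}; W=cloud(c); near(c,W,7,14.5,1500)
c=np.load('pics/wrist10.npz'); c={k:c[k] for k in c}; W=cloud(c)
cv2.imwrite('pics/crop11.png',cv2.resize(cv2.cvtColor(c['img'][60:110,230:285],cv2.COLOR_RGB2BGR),None,fx=10,fy=10,interpolation=cv2.INTER_NEAREST))
near(c,W,150,162,500)
f=np.radians(104.32);x=np.array([np.cos(f),np.sin(f),0]);T=np.array([611.2,41.2,0])
print('exp hole',T+85*x,'hole ray',ray(c,257,85,155), 'pin ray z108',ray(c,256.5,86,108))
# hole mask: non-white inside plate
g=cv2.cvtColor(c['img'],cv2.COLOR_RGB2GRAY)[65:105,238:275]; m=(g<165).astype(np.uint8)
n,l,s,ce=cv2.connectedComponentsWithStats(m); print(s,ce+[238,65])
k=[i for i in range(1,n) if s[i,4]>200][0]; ct=max(cv2.findContours((l==k).astype(np.uint8),0,1)[0],key=cv2.contourArea); e=cv2.fitEllipse(ct); u,v=e[0][0]+238,e[0][1]+65; print(e,u,v,ray(c,u,v,155))
w=W[70:100,242:272]; q=w[(w[...,2]<112)&(w[...,2]>84)]; print(len(q),q.min(0),q.max(0),q.mean(0)); q=q[q[:,2]>103]; print('tip',len(q),q.mean(0))
E
```

```text
9948 px [250. 150.] mean [605.4  58.7  11. ] circ 609.4 43.4 117.5 rect 609.3 43.1 [ 90.1 219.7] 14.1 col [163. 160. 158.]
17171 px [255. 133.] mean [596.   98.6 157. ] circ 598.8 87.1 62.3 rect 599.2 86.3 [ 60.5 111.7] 14.3 col [217. 209. 204.]
exp hole [590.17633392 123.55900354   0.        ] hole ray [590.2785257  124.39794443 155.        ] pin ray z108 [589.9378362  125.11238911 108.        ]
[[  0   0  37  40 937]
 [  6   6  26  27 543]] [[255.93383138  84.94023479]
 [256.11418048  83.74033149]]
((18.13479995727539, 18.666492462158203), (24.657474517822266, 26.915042877197266), 6.140709400177002) 256.1347999572754 83.6664924621582 [589.65915171 124.94090359 155.        ]
410 [580.66022053 116.61322846  84.00501382] [597.56205355 133.81446456 107.24447507] [589.15314054 125.10536811  90.68417274]
tip 50 [588.86811664 125.39446746 105.01872372]
```

View pics/crop11.png

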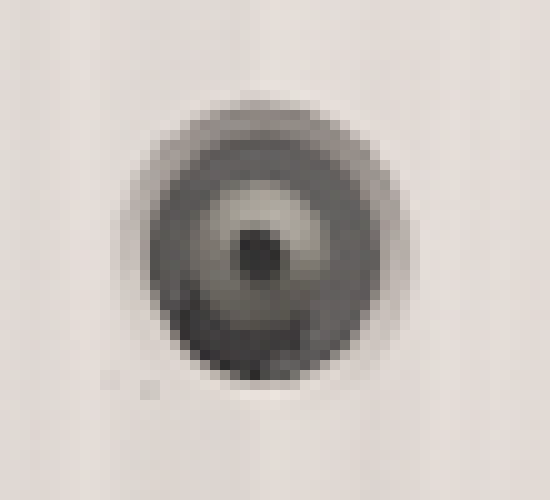

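The pin shows through the far hole almost concentrically; both are around (256,84). The plate fit puts the fixture centre at (609.3, 43.1), yaw 14.1°. I'll correct partway, lower to just above the pins and look again.

move_arm --commands '[[0.1,[1.2,-1,8],[0,0,0.002]],[0.1,[0,0,12],[0,0,0]],[0.1,[0,0,8],[0,0,0]],[0.1,[0,0,4],[0,0,0]],[0.1,[0,0,0],[0,0,0]]]'

```text
clock: 24.1
tcp_pos: [609.3, 43.0, 148.5]
ee_rot: [0.614, 0.789, -0.001, -0.001]
wrist_force: [-0.3, -0.5, -3.5]
grip_width: 17.8
```

move_arm --commands '[[0.1,[0,0,0],[0,0,0]],[0.1,[0,0,0],[0,0,0]],[0.1,[0,0,0],[0,0,0]],[0.1,[0,0,0],[0,0,0]]]'

```text
clock: 24.5
tcp_pos: [610.3, 42.9, 150.2]
ee_rot: [0.614, 0.789, 0.0, 0.0]
wrist_force: [-0.6, 0.5, -2.3]
grip_width: 17.5
```

```bash
python3 plan.py; python3 - <<'E'
from meas import *
for n in ['scene','side']: snap(n,n+'12')
c=snap('wrist','wrist12'); W=cloud(c)
I=cv2.resize(cv2.cvtColor(c['img'][60:110,230:285],cv2.COLOR_RGB2BGR),(396,360),interpolation=cv2.INTER_NEAREST)
a=cv2.imread('pics/scene12.png')[160:270,235:355]; 
cv2.imwrite('pics/crop12.png',np.hstack([I,cv2.resize(a,(393,360),interpolation=cv2.INTER_CUBIC)]))
near(c,W,114,130,500)
w=W[65:105,238:275]; q=w[(w[...,2]<112)&(w[...,2]>103)]; print('tip',len(q),q.mean(0),q.max(0))
for z in (123,125): print(ray(c,256,84,z))
E
```

```text
t 24.5 p [610.3  42.9 150.2] psi 104.27 F [-0.6   0.45 -2.34] w 17.5
17195 px [255. 133.] mean [595.  100.3 125.2] circ 597.8 89.1 62.0 rect 598.0 88.3 [ 60.3 111.2] 14.2 col [217. 209. 204.]
tip 74 [588.8677205  125.13370461 104.78773762] [592.14000577 128.91147115 107.45604523]
[588.64998365 126.46612648 123.        ]
[588.66369222 126.40107009 125.        ]
```

View pics/crop12.png

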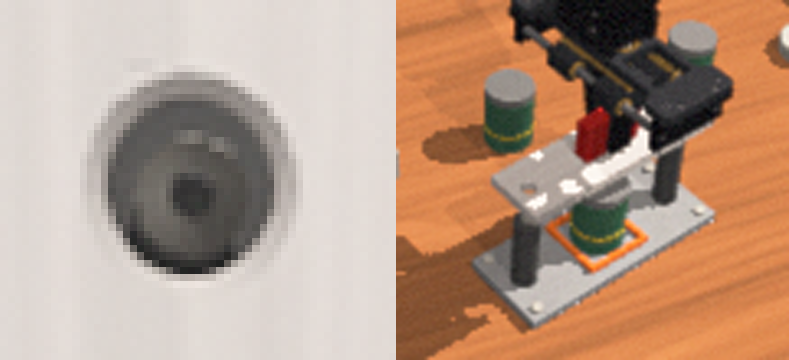

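The through-hole aperture at about (256.4, 85.7) and the pin tip at (256.4, 87) agree to about 0.5 mm once parallax is allowed for. The plate's far edge gives a cover centre of (609.6, 42.9) against a target of (609.4, 43.1). I'll lower slowly and watch the force.

move_arm --commands '[[0.1,[0,-0.4,4],[0,0,0]],[0.1,[0,0,4],[0,0,0]],[0.1,[0,0,3],[0,0,0]],[0.1,[0,0,0],[0,0,0]]]'

```text
clock: 25.05
tcp_pos: [609.1, 42.8, 138.0]
ee_rot: [0.614, 0.789, -0.0, -0.001]
wrist_force: [-0.2, 0.4, -2.2]
grip_width: 17.7
```

move_arm --commands '[[0.1,[0,0,2],[0,0,0]],[0.1,[0,0,2],[0,0,0]],[0.1,[0,0,0],[0,0,0]]]'

```text
clock: 25.35
tcp_pos: [609.5, 42.8, 134.5]
ee_rot: [0.614, 0.789, -0.0, -0.0]
wrist_force: [0.1, -0.3, -3.7]
grip_width: 17.6
```

```bash
python3 plan.py; python3 - <<'E'
from meas import *
c=snap('wrist','wrist13');c2=snap('side','side13'); c3=snap('scene','scene13')
I=cv2.resize(cv2.cvtColor(c['img'][60:110,230:285],cv2.COLOR_RGB2BGR),(396,360),interpolation=cv2.INTER_NEAREST)
a=cv2.imread('pics/scene13.png')[170:270,240:350]; 
cv2.imwrite('pics/crop13.png',np.hstack([I,cv2.resize(a,(396,360),interpolation=cv2.INTER_CUBIC)]))
E
```

```text
t 25.35 p [609.5  42.8 134.5] psi 104.26 F [ 0.08 -0.34 -3.7 ] w 17.6
```

View pics/crop13.png

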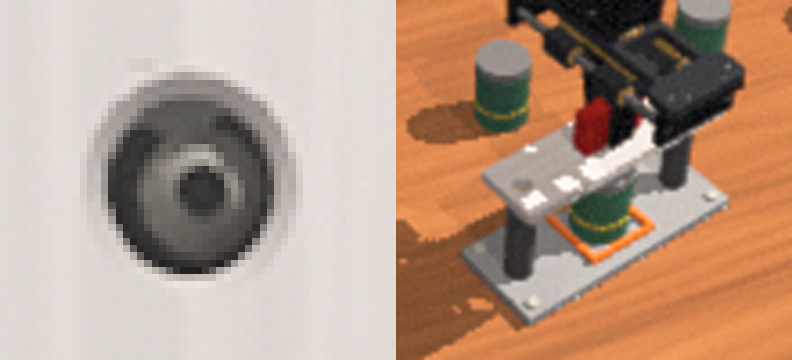

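The pin tip is inside the hole but about 1 mm to the right (+y) of its centre, with no contact force. I'll nudge y +0.7 and continue.

move_arm --commands '[[0.1,[0,0.7,0],[0,0,0]],[0.1,[0,0,2],[0,0,0]],[0.1,[0,0,2],[0,0,0]],[0.1,[0,0,0],[0,0,0]]]'

```text
clock: 25.9
tcp_pos: [610.0, 43.0, 130.4]
ee_rot: [0.614, 0.789, -0.0, -0.0]
wrist_force: [-1.0, -0.1, -2.8]
grip_width: 17.5
```

```bash
python3 plan.py; python3 - <<'E'
from meas import *
c=snap('wrist','wrist14'); c3=snap('scene','scene14')
I=cv2.resize(cv2.cvtColor(c['img'][60:110,230:285],cv2.COLOR_RGB2BGR),(396,360),interpolation=cv2.INTER_NEAREST)
a=cv2.imread('pics/scene14.png')[170:270,240:350]; 
cv2.imwrite('pics/crop14.png',np.hstack([I,cv2.resize(a,(396,360),interpolation=cv2.INTER_CUBIC)]))
E
```

```text
t 25.9 p [610.   43.  130.4] psi 104.27 F [-0.98 -0.15 -2.78] w 17.5
```

View pics/crop14.png

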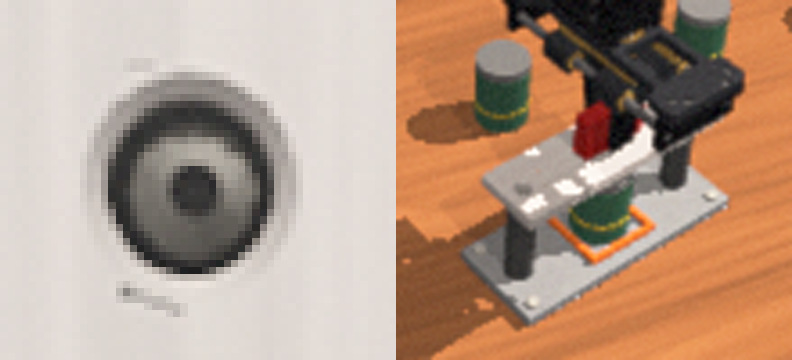

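Well centred and no contact. I'll continue down.

move_arm --commands '[[0.1,[0,0,2],[0,0,0]],[0.1,[0,0,2],[0,0,0]],[0.1,[0,0,1.5],[0,0,0]],[0.1,[0,0,0],[0,0,0]]]'

```text
clock: 26.4
tcp_pos: [610.1, 43.0, 125.0]
ee_rot: [0.614, 0.789, -0.0, -0.0]
wrist_force: [-1.1, 0.5, -2.9]
grip_width: 17.5
```

move_arm --commands '[[0.1,[0,0,1.5],[0,0,0]],[0.1,[0,0,1.2],[0,0,0]],[0.1,[0,0,0.8],[0,0,0]],[0.1,[0,0,0],[0,0,0]]]'

```text
clock: 26.8
tcp_pos: [610.2, 43.0, 121.7]
ee_rot: [0.614, 0.789, -0.0, -0.0]
wrist_force: [0.5, -0.4, -3.1]
grip_width: 17.5
```

move_arm --commands '[[0.1,[0,0,0.8],[0,0,0]],[0.1,[0,0,0.6],[0,0,0]],[0.1,[0,0,0],[0,0,0]]]'

```text
clock: 27.1
tcp_pos: [610.3, 43.0, 120.4]
ee_rot: [0.614, 0.789, -0.0, -0.0]
wrist_force: [0.3, 0.2, -3.2]
grip_width: 17.5
```

move_arm --commands '[[0.1,[0,0,0.5],[0,0,0]],[0.1,[0,0,0],[0,0,0]]]'

```text
clock: 27.3
tcp_pos: [610.3, 43.0, 119.9]
ee_rot: [0.614, 0.789, -0.0, -0.0]
wrist_force: [-0.1, -0.4, -3.1]
grip_width: 17.5
```

move_arm --commands '[[0.1,[0,0,0.5],[0,0,0]],[0.1,[0,0,0.3],[0,0,0]],[0.1,[0,0,0],[0,0,0]]]'

```text
clock: 27.6
tcp_pos: [610.4, 43.0, 119.9]
ee_rot: [0.614, 0.789, 0.0, 0.0]
wrist_force: [-2.2, 0.1, 3.1]
grip_width: 17.7
```

move_arm --commands '[[0.1,[0,0,0.4],[0,0,0]],[0.1,[0,0,0],[0,0,0]]]'

```text
clock: 27.8
tcp_pos: [610.4, 43.0, 119.8]
ee_rot: [0.614, 0.789, 0.0, 0.0]
wrist_force: [-2.9, 0.4, 6.4]
grip_width: 18.0
```

Seated: TCP z 119.8 equals 33.9 + 86, and the weight is taken. I'll release.

move_arm --commands '[[0.25,[0,0,0],[0,0,0]],[0.4,[0,0,0],[0,0,0]],[0.5,[0,0,0],[0,0,0]],[0.6,[0,0,0],[0,0,0]],[0.6,[0,0,0],[0,0,0]]]'

```text
clock: 28.3
tcp_pos: [610.4, 43.0, 118.6]
ee_rot: [0.614, 0.789, 0.0, -0.0]
wrist_force: [-0.1, -0.6, -0.8]
grip_width: 46.2
```

move_arm --commands '[[0.6,[0,0,0],[0,0,0]],[0.6,[0,0,-10],[0,0,0]],[0.6,[0,0,-25],[0,0,0]],[0.6,[0,0,-35],[0,0,0]],[0.6,[0,0,-35],[0,0,0]]]'

```text
clock: 28.8
tcp_pos: [610.1, 43.0, 225.2]
ee_rot: [0.614, 0.789, -0.0, -0.0]
wrist_force: [0.3, 0.3, 0.4]
grip_width: 52.2
```

move_arm --commands '[[0.6,[0,0,-30],[0,0,0]],[0.6,[0,0,0],[0,0,0]],[0.6,[0,0,0],[0,0,0]],[0.6,[0,0,0],[0,0,0]]]'

```text
clock: 29.2
tcp_pos: [609.3, 43.1, 252.7]
ee_rot: [0.614, 0.789, -0.001, -0.001]
wrist_force: [-0.0, -0.4, 0.2]
grip_width: 52.3
```

```bash
python3 plan.py; python3 - <<'E'
from meas import *
for n in ['wrist','scene','side']:
    c=snap(n,n+'15'); W=cloud(c); print(n)
    near(c,W,90,104,60); near(c,W,64,75,100)
    w=W[(W[...,2]>91)&(W[...,2]<101)&(np.hypot(W[...,0]-609.5,W[...,1]-43)<100)]
    A=np.c_[w[:,:2]-[609.5,43],np.ones(len(w))]; print('plane',np.linalg.lstsq(A,w[:,2],rcond=None)[0])
E
python3 -c "
import cv2,numpy as np
a=cv2.imread('pics/scene15.png')[150:270,230:350];b=cv2.imread('pics/side15.png')[150:270,140:260]
cv2.imwrite('pics/crop15.png',cv2.resize(np.hstack([a,b]),None,fx=3.2,fy=3.2))"
```

```text
t 29.2 p [609.3  43.1 252.7] psi 104.27 F [-0.   -0.43  0.2 ] w 52.3
wrist
9560 px [257. 160.] mean [606.2  56.7  95. ] circ 609.1 46.3 103.6 rect 608.9 45.8 [ 60.2 199.4] 14.3 col [220. 212. 207.]
1636 px [111. 148.] mean [448.2  28.5  68.7] circ 447.5 27.6 25.1 rect 447.7 27.8 [48.9 48.9] 73.6 col [145. 141. 137.]
plane [5.88707048e-04 1.56773846e-03 9.49650709e+01]
scene
950 px [296. 215.] mean [620.3  34.9  96. ] circ 614.5 43.5 106.7 rect 613.1 44.1 [ 63.4 208.8] 13.8 col [232. 222. 215.]
146 px [269. 186.] mean [452.9  26.1  69.4] circ 452.0 24.8 26.3 rect 451.7 26.4 [47.7 50. ] 87.1 col [146. 137. 130.]
plane [-8.67490509e-03  9.68822191e-04  9.60980197e+01]
side
801 px [199. 194.] mean [603.   54.1  96.8] circ 607.7 42.5 107.2 rect 610.4 42.0 [ 62.7 209.4] 13.7 col [229. 219. 213.]
175 px [245. 214.] mean [446.8  29.   70.5] circ 448.9 28.2 26.1 rect 446.2 28.5 [47.2 47.5] 19.0 col [145. 135. 128.]
234 px [206. 263.] mean [447.7 231.4  70.5] circ 449.2 231.4 26.4 rect 448.4 230.8 [48.2 49.1] 70.9 col [156. 147. 141.]
plane [9.45297230e-03 3.21494427e-03 9.69668474e+01]
```

View pics/crop15.png

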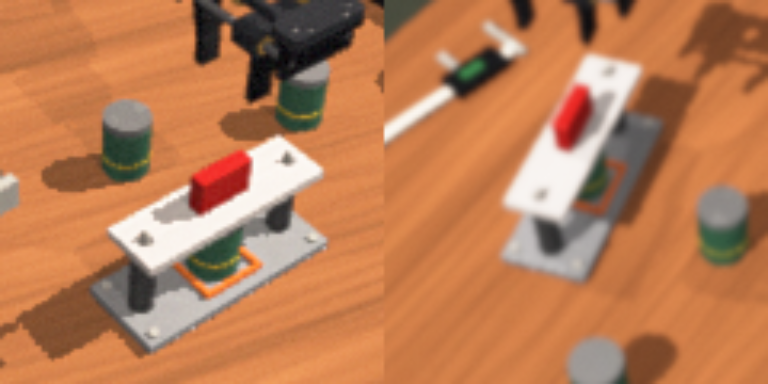

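View pics/wrist15.png

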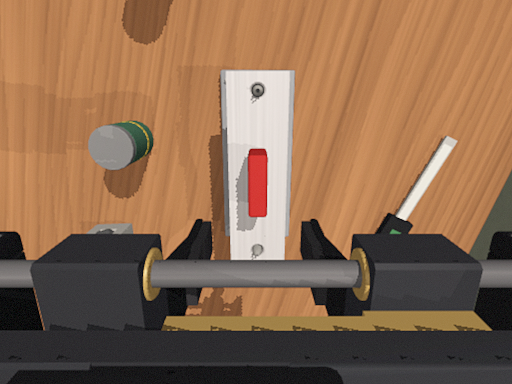

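The cover is flat on both columns: top at z≈96, level, with pins visible in both holes at (257,90) and (257,250). The two empty canisters stand clear and nothing is being touched, so I'm handing in.

```bash
python3 -c "
from plant import bot
print(bot.close_job())"
```

```text
the job is handed in; nothing more can be done
None
```

The job is handed in at about 29 s of the 72 s allowed: the full canister is in the pocket and the cover lies on both columns. No verdict was reported.

- **Finding the full canister:** I lifted all three. Two weighed about 2 N and went back where they stood. The one at (625, 323) mm weighed about 6 N and went into the pocket.
- **Canister in the pocket:** before the cover went on, its lid measured z≈82 mm and (610, 43), against a pocket centre of (609.3, 43.1). It was released upright.
- **Cover:** it went over both pins with no contact until it seated, then about 10 N at most. It seated at the predicted tool height, 119.8 mm.
- **Last pictures:** the cover top reads z≈95–97 mm, level to within about 0.01 rad, with a pin in each hole. The gripper is open and about 130 mm above where it let go.
- **Empty canisters:** both stand upright on the bench, more than 160 mm from the pocket.
- **V-block and ring:** I did not go near either one, but I did not measure their final positions.

The cameras disagreed by 2–4 mm in absolute x, so I relied on the wrist camera and on where the tool made contact. When the first canister was set back down, the wrist force reached about 20 N for a moment. No check failed.

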